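# Clear the wrench from the spray booth doorway, rack it and shut the booth

### The job

The flat black nozzle wrench has been left lying through the doorway of the clear spray booth. Take it out and slide it flat, jaw end first, fully home into the wide slot of the low metal rack on the bench; then slide the booth door fully shut. Leave the other things on the bench and in the booth where they are.

Things in the scene. Friction and masses are not known exactly. Their poses are not given: they have to be found in the camera images.
- wrench_center (a point): Flat black anodized open-jaw wrench, 205 long, 8 thick, 0.14 kg, lying flat on the bench with its jaw end 10 to 40 mm inside the booth doorway. Point at mid thickness, 95 mm from the jaw end, 110 mm from the tail, near its centre of mass. x runs along it to the jaw end, z up. Shank 24 wide, from the tail to 50 mm ahead of this point; jaw head 46 wide, the last 45 mm.
- wrench_tip (a point): Point midway between the two prong ends of the wrench's jaw, half-way through its thickness (95 mm ahead of wrench_center). Same axes.
- rack_mouth (a point): Centre of the mouth of the rack's WIDE slot: 54 wide, 11 high, 100 deep to its stop; slot floor 40 mm, slot roof 51 mm above the bench. x points level straight into the slot, z up. Lead-in lips project 14 mm in front of the mouth on all four sides and flare outward by 6 mm.
- rack: Fixed rack of dark steel with bright aluminium slot walls, 110 deep, 122 wide, 56 high, with two level slots side by side under a clear cover. Origin on the bench straight below rack_mouth, same axes; the rack lies 0 to 110 mm along x and -87 to +35 mm along y from it. The narrow slot (28 wide), centred at y = -57 mm, does not take the jaw.
- booth_door (a joint): Sliding front door of the booth (clear panel on a top runner): 0 = fully shut against its stop, grows in m as it opens, to 0.185. It slides stiffly, with about 1.5 N of friction plus drag, and stays where it is left.
- booth_door_grip (a point): Grip point of the door's upright steel handle: a 16 x 16 mm square post, 95 mm tall, its free upper end 20 mm above this point (242 mm above the bench). It stands 53 mm in front of the door's panel. x points into the booth, square to the door; the door opens toward +y and shuts toward -y; z up.
- booth: Clear booth with aluminium frame and roof, fixed, 420 wide (y), 300 deep (x), 240 high. Origin on the bench at the middle of its front plane, x into the booth, y to the left seen from the robot. The doorway spans y = -196 to 0 mm, less what the door covers; the left half is a fixed panel. The lower track is flush with the bench. Inside stands a silver injector on a fork.
- drip_cup_mark (a point): Blue plastic drip cup, 70 wide, 60 high, inside the booth; to be left alone. Point 10 mm above its underside.
- fitting_mark (a point): Brass test fitting, 32 wide, 42 high; to be left alone. Point 10 mm above its underside.
- union_nut_mark (a point): Steel ring nut, 32 wide, 14 high; to be left alone. Point 10 mm above its underside.
- nozzle_cap_mark (a point): Dark steel cap, 28 wide, 30 high; to be left alone. Point 10 mm above its underside.
- screwdriver_mark (a point): Screwdriver lying on the bench; to be left alone. Point near its middle.
- jar_mark (a point): Amber jar, 68 wide, 90 high; to be left alone. Point 10 mm above its underside.
Not all that is in view belongs to the job. Of the things shaped like the part that bears wrench_center, the black one is meant.

How it is judged:
On the way, in this order (a step that is already met when the one before it is completed fails the run):
1. the wrench is home in the wide slot, jaw first (x of wrench_tip in the frame of rack_mouth above 0.088 m and y of wrench_tip in the frame of rack_mouth between -0.01 and 0.01 m and z of wrench_tip in the frame of rack_mouth between -0.006 and 0.006 m and angle between the x axis of wrench_center and the x axis of rack_mouth, either way round below 0.12 rad), for 0.2 s.
2. the booth door is shut (value of joint booth_door below 0.006 m), for 0.2 s.
At the end, for the whole second after the job is handed in: The wrench rests inside the rack's wide slot, jaw end at least 88 mm past the mouth (stop at 100 mm), its tip within 10 mm sideways and 6 mm in height of the slot's middle, lying along the slot within 0.12 rad, at rest, and the booth door is shut to within 6 mm (all of step 1 and value of joint booth_door below 0.006 m and linear speed of wrench below 0.02 m/s); the robot touches nothing.
It fails at once if a bystander was moved more than 30 mm (distance of any of drip_cup_mark, fitting_mark, union_nut_mark, nozzle_cap_mark, screwdriver_mark, jar_mark from where it was at the start of the episode above 0.03 m).
It also fails if it takes over 72 s, if anything falls off the work surface, if the arm or the gripper's body presses on something with over 40 N, if the wrist force passes 120 N, or if a joint passes its speed limit or range.

### The arm

A 6-joint arm with a two-finger parallel gripper is mounted at the origin on the work surface. World frame = base frame: x ahead of the robot, y to its left, z up, the work surface at z = 0. Lengths are in m, angles in rad, forces in N, time in s.
With the tool pointing down it reaches from about 0.35 to 0.975 m from the base axis. Payload 4.9 kg.
Tool frame: the origin (TCP) lies at the very end of the fingers, on their centre line; the grasp point (between the pads) lies 19 mm behind it (manip.hold_point_z is the distance from the TCP to the grasp point, in m); z points along the fingers, y is the direction in which the jaws open and shut (so a half turn about z gives the same grasp; the last joint's range is limited). The gripper opens to 85 mm and grips with 20 to 120 N. Pads are 22 mm wide; open, the fingers measure 114 mm over their backs; the gripper's body (76 mm by 85 mm) begins 54 mm behind the grasp point. The pads swing forward as they close: fully open they stand 13 mm farther back than shut.
Start: joints at [1.219, 0.053, 1.613, -0, 1.476, -0.119], TCP at [0.144, 0.608, 0.231] pointing down, gripper open.
Joint ranges: [-3.01, 3.01], [-1.01, 2.22], [0.06, 2.58], [-1.02, 4.17], [0.09, 2.62], [-3.14, 3.14]. Speed limits (rad/s): [2.57, 2.57, 3.14, 3.14, 3.14, 3.14].

### API

Orientations are given as a unit quaternion [w, x, y, z].
In Python, from plant import monitor, grab_frame, camera_params, ticket, manip gives the robot as it stands.
- The arm moves only by the tool play_rows, never from a script. Its argument "commands" is a list of rows, each an object of numbers: "dx", "dy", "dz": the shift along the tool's x, y, z in cm; "rx", "ry", "rz": the turn, a rotation vector about the tool's x, y, z in rad; "claw": the closure, from 0 (fully open) to 1 (shut). In form: [{"dx": .., "dy": .., "dz": .., "rx": .., "ry": .., "rz": .., "claw": ..}, ...]. A call has 1 to 5 rows; each row is the pose to reach, as a shift and turn from the pose measured when the call began, along the tool's axes at that moment; what a row does not reach only later rows make up. A row lasts 1/10 s, in which the tool goes at most 50 mm and 8.59 degrees, less where a joint would pass 70% of its speed; a pose out of reach is approached as far as the arm can. A call with a gripper value outside its range is refused whole. The fingers move at their own pace and stop on an object; the grip force is fixed at half the most. Time passes only in rows, so rows that repeat a pose let the fingers close. It gives the time, the measured TCP pose, the force and the opening at its end, in the units of the state.
- monitor.state(): the state, without advancing time (a new reading comes with each control period).
- grab_frame(name): name is "side" or "top" or "wrist"; returns the picture (420x560x3 uint8, blue, green, red); there is no depth.
- camera_params(name): a dict with "fx", "fy", "cx", "cy" (pixels), "rvec" (rotation vector, rad) and "tvec" (3), from world to camera coordinates, as OpenCV has them; the wrist camera has in their place "tool_from_camera" (4x4, takes a point from camera to tool coordinates, whose origin is the TCP and whose axes are the flange's). Camera axes: x right, y down, z forward; pixel columns grow to the right and rows downward; lengths in m; the calibration is good to about 2 mm. A picture is of the moment at which its call begins: read the wrist's pose just before it. camera_params takes no time and is no camera call.
- ticket.job_done(): hands the job in, once; it reports no verdict.
The state is a dict: "time": time; "joint_pos": joint angles; "joint_vel": joint speeds; "joint_efforts": joint torques, N m; "tool_pos": TCP position; "tool_rot": TCP orientation; "contact_force": force on the tool from outside, world axes, zero at the start; "ft_torque": the same for the moment, N m; "gripper_width": opening from 0.0 (shut) to 1.0 (fully open).
Only numpy, scipy, OpenCV 4.12 (cv2) and the standard library are available. Lean on these libraries where they do the work, as an engineer would, in place of code of your own. Each camera call takes 0.05 s, during which the arm holds its last target.

## Working session

There is one attempt and no reset: what is moved stays moved. The work goes in short steps, Python scripts to look and compute and a tool call to move; the robot and the scene stay as the last step left them, time stands still between calls to the robot, and variables do not carry over. Pictures are saved under pics/ and viewed, and the job is handed in when it is done.

Besides the shell and the picture viewer there is one more tool, called after "Emit:" as name(argument=value, ...), one argument or row to a line, values as JSON. play_rows: Moves the arm, as the interface text tells. Its arguments: {"type":"object","properties":{"commands":{"type":"array"}},"required":["commands"]}

```bash
ls; mkdir -p pics; python3 - <<'E'
from plant import monitor, grab_frame, camera_params, ticket, manip
import cv2
s=monitor.state(); print(s)
for n in("side","top","wrist"):
    cv2.imwrite(f"pics/{n}0.png",grab_frame(n)); print(n,camera_params(n))
print(manip.hold_point_z)
E
```

```text
pics
{'time': 0.0, 'joint_pos': array([ 1.21902095e+00,  5.33791482e-02,  1.61430532e+00, -1.84886890e-05,
        1.47600334e+00, -1.18955616e-01]), 'joint_vel': array([-0.00130556, -0.00150879, -0.00028126,  0.00051869, -0.00064088,
       -0.00118849]), 'joint_efforts': array([-3.02253262e-03, -3.93700111e+01, -3.70169699e+01, -3.91071553e-04,
        7.39225798e-03,  2.38293080e-05]), 'tool_pos': array([0.14396047, 0.60754731, 0.23004244]), 'tool_rot': array([-2.35345845e-04,  1.16146198e-01,  9.93231576e-01, -1.02084348e-03]), 'contact_force': array([-0.14954011, -0.15096637,  0.17383722]), 'ft_torque': array([-0.03305387, -0.01443893,  0.02065319]), 'gripper_width': 1.0030673634774776}
side {'fx': 545.5228125096868, 'fy': 545.5228125096868, 'cx': 284.56433683069923, 'cy': 206.58099019063772, 'rvec': array([ 2.08753894, -0.37747432,  0.23478456]), 'tvec': array([-0.44107996,  0.25681483,  1.23072159])}
top {'fx': 536.4623876958392, 'fy': 536.4623876958392, 'cx': 276.0366876569879, 'cy': 209.4016587046134, 'rvec': array([ 2.09834916, -2.14431304,  0.20406389]), 'tvec': array([0.08758734, 0.55624721, 1.44180446])}
wrist {'fx': 295.3705183140384, 'fy': 295.3705183140384, 'cx': 279.32082087022025, 'cy': 207.5363406592588, 'tool_from_camera': array([[ 5.19842255e-04, -9.65195323e-01, -2.61529574e-01,
         6.63438346e-02],
       [ 9.99999804e-01,  5.93253523e-04, -2.01749163e-04,
         6.34945833e-04],
       [ 3.49880690e-04, -2.61529418e-01,  9.65195442e-01,
        -1.42621662e-01],
       [ 0.00000000e+00,  0.00000000e+00,  0.00000000e+00,
         1.00000000e+00]])}
0.0187
```

View pics/side0.png

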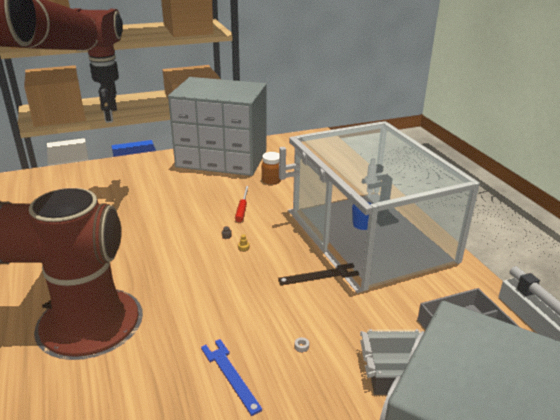

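View pics/top0.png

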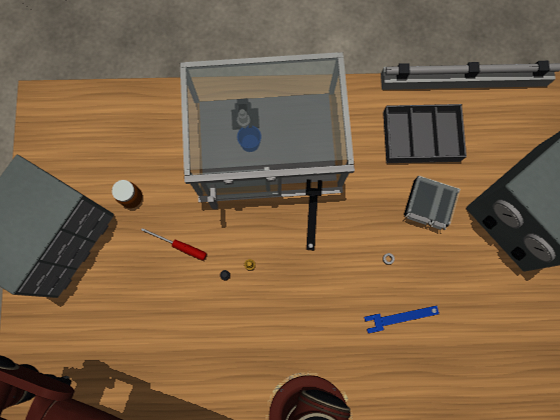

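View pics/wrist0.png

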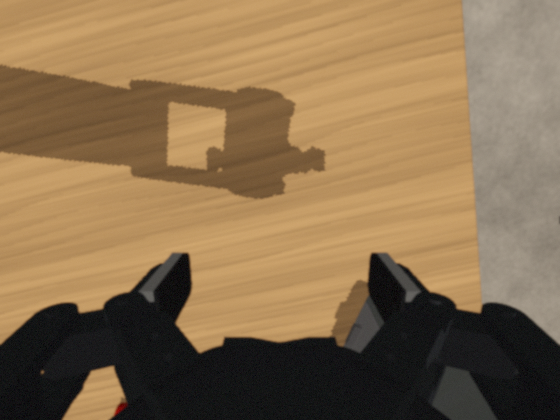

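Candidates: black wrench at top (312,215) / side (318,275), and a blue look-alike at top (402,319) / side (232,375). I choose the black one. The rack is at top (432,203). The black bin at top (425,133) is not the rack. Next are close crops.

```bash
cat > h.py <<'E'
import numpy as np, cv2
from plant import monitor, grab_frame, camera_params, manip
from scipy.spatial.transform import Rotation as R
def cam(n, st=None):
    p=camera_params(n); K=np.array([[p['fx'],0,p['cx']],[0,p['fy'],p['cy']],[0,0,1]])
    if n!='wrist':
        Rm=cv2.Rodrigues(p['rvec'])[0]; return K,Rm,np.array(p['tvec'])
    T=np.array(p['tool_from_camera']); q=np.array(st['tool_rot']); Rt=R.from_quat([q[1],q[2],q[3],q[0]]).as_matrix()
    Rc=Rt@T[:3,:3]; c=Rt@T[:3,3]+np.array(st['tool_pos']); return K,Rc.T,-Rc.T@c
def ray(C,uv):
    K,Rm,t=C; d=Rm.T@np.linalg.solve(K,[uv[0],uv[1],1.]); return -Rm.T@t,d
def atz(C,uv,z):
    o,d=ray(C,uv); return o+d*(z-o[2])/d[2]
def proj(C,P):
    K,Rm,t=C; P=np.atleast_2d(P); q=(K@(Rm@P.T+t[:,None])).T; return q[:,:2]/q[:,2:]
def tri(C1,u1,C2,u2):
    o1,d1=ray(C1,u1);o2,d2=ray(C2,u2);A=np.c_[d1,-d2];s=np.linalg.lstsq(A,o2-o1,rcond=None)[0]
    a=o1+d1*s[0];b=o2+d2*s[1];return (a+b)/2,np.linalg.norm(a-b)
E
python3 - <<'E'
from h import *
a=cv2.imread('pics/top0.png');b=cv2.imread('pics/side0.png')
f=lambda i,x,y,w,h,s:cv2.resize(i[y:y+h,x:x+w],None,fx=s,fy=s,interpolation=cv2.INTER_CUBIC)
cv2.imwrite('pics/c1.png',f(a,395,165,80,70,8))
cv2.imwrite('pics/c2.png',f(a,190,150,170,110,4.7))
cv2.imwrite('pics/c3.png',f(b,340,310,120,90,6))
cv2.imwrite('pics/c4.png',f(b,260,120,130,170,3.5))
C=cam('top')
for u in [(312,248),(314,184),(402,319),(389,259),(432,203)]: print(u,atz(C,u,0.008))
E
```

```text
(312, 248) [ 0.45319558 -0.0240921   0.008     ]
(314, 184) [ 0.63938584 -0.03627637  0.008     ]
(402, 319) [ 0.2508248  -0.26594122  0.008     ]
(389, 259) [ 0.41731487 -0.24024193  0.008     ]
(432, 203) [ 0.57576678 -0.37388414  0.008     ]
```

View pics/c1.png

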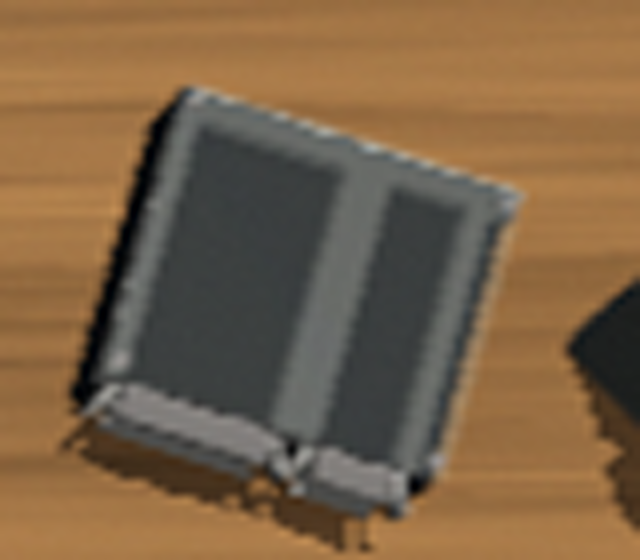

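View pics/c2.png

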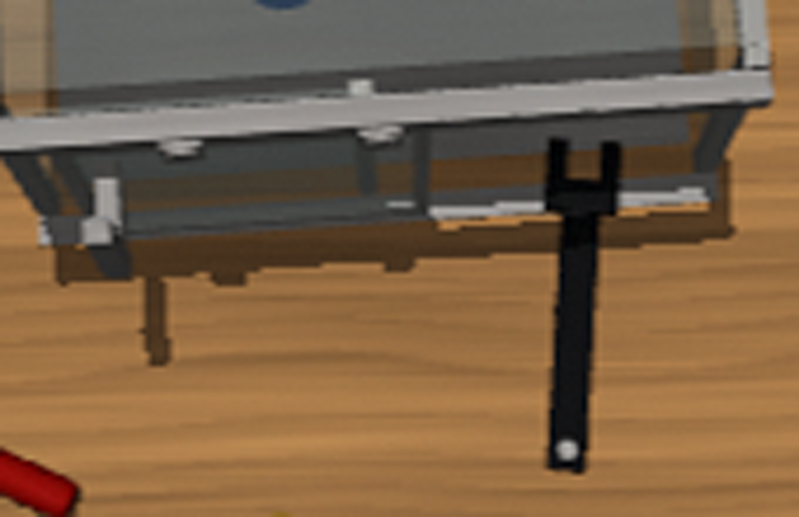

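View pics/c3.png

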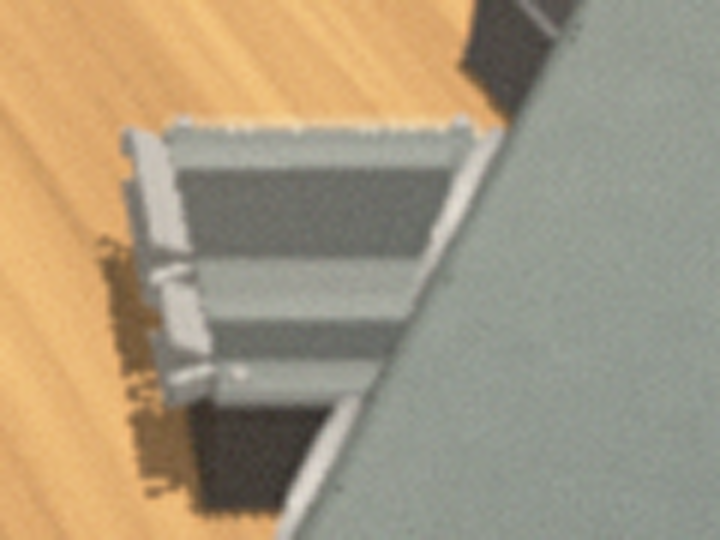

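View pics/c4.png

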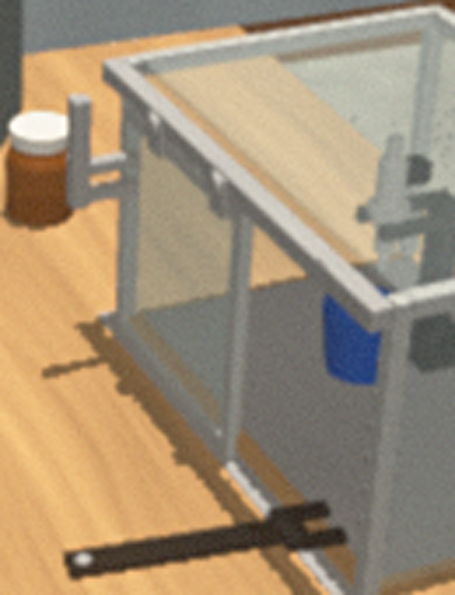

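```bash
python3 - <<'E'
from h import *
from scipy.optimize import least_squares
C=cam('top')
def fit(L,uv,z,x0):
    L=np.array(L,float);uv=np.array(uv)
    def f(p):
        c,s=np.cos(p[2]),np.sin(p[2]);P=np.c_[p[0]+c*L[:,0]-s*L[:,1],p[1]+s*L[:,0]+c*L[:,1],np.full(len(L),z)]
        return (proj(C,P)-uv).ravel()
    r=least_squares(f,x0);return r.x,f(r.x).reshape(-1,2).round(1)
cv=lambda x,y,X,Y,s:(x+(X+.5)/s-.5,y+(Y+.5)/s-.5)
rk=[cv(395,165,*q,8) for q in [(97,390),(440,465),(190,92),(518,195)]]
print(fit([(0,.035),(0,-.087),(.11,.035),(.11,-.087)],rk,.056,[.52,-.37,-.3]))
wr=[cv(190,150,*q,4.7) for q in [(548,470),(583,471),(548,140),(620,144),(545,210),(615,213)]]
print(fit([(-.11,.012),(-.11,-.012),(.095,.023),(.095,-.023),(.05,.023),(.05,-.023)],wr,.008,[.55,-.03,0]))
S=cam('side')
# handle top: crop c4 (80,97) /3.5 +(260,120)
hs=cv(260,120,80,98,3.5); ht=cv(190,150,62,232,4.7)
print(hs,ht,atz(C,ht,.242),atz(S,hs,.242))
print('booth corner top L/R front', atz(C,(183,176),.24),atz(C,(354,168),.24))
for n,u in [('fit',(250,266)),('cap',(225,276)),('nut',(389,259)),('sd1',(143,230)),('sd2',(206,257))]:print(n,atz(C,u,.015))
E
```

```text
(array([ 0.53042514, -0.32208832, -0.32216538]), array([[ 0.6, -1.1],
       [ 0.5,  2.4],
       [-1.2, -0.5],
       [ 0.1, -0.9]]))
(array([ 0.55782378, -0.02785768, -0.08855374]), array([[-0.5, -0.1],
       [ 0.5,  0.2],
       [-0.3, -0.3],
       [ 0.2, -0.1],
       [-0.5, -0.1],
       [ 0.5,  0.3]]))
(282.5, 147.64285714285714) (202.79787234042553, 198.96808510638297) [0.55133203 0.25404746 0.242     ] [0.55147424 0.23159297 0.242     ]
booth corner top L/R front [0.61068398 0.30333215 0.24      ] [ 0.62181759 -0.11864831  0.24      ]
fit [0.40548138 0.15184742 0.015     ]
cap [0.37911372 0.22200894 0.015     ]
nut [ 0.4166525  -0.23876204  0.015     ]
sd1 [0.51410123 0.4543925  0.015     ]
sd2 [0.4334226  0.27524908 0.015     ]
```

```bash
cat >> h.py <<'E'
def Rdown(yaw):  # tool x along yaw, z down
    c,s=np.cos(yaw),np.sin(yaw); return np.array([[c,s,0],[s,-c,0],[0,0,-1.]])
def tR(st):
    q=st['tool_rot']; return R.from_quat([q[1],q[2],q[3],q[0]]).as_matrix()
def go(pos,yaw,st=None):
    st=st or monitor.state(); A=tR(st)
    d=A.T@(np.array(pos)-st['tool_pos'])*100; r=R.from_matrix(A.T@Rdown(yaw)).as_rotvec()
    print('t',round(st['time'],2),'pos',np.round(st['tool_pos'],4),'F',np.round(st['contact_force'],1),'w',round(st['gripper_width'],3),'yaw',round(float(np.arctan2(A[1,0],A[0,0])),4),'j',np.round(st['joint_pos'],2))
    print('cm',d.round(2),'rot',r.round(4))
E
python3 -c "
from h import *
go([.508,-.0234,.14],-.0886)"
```

```text
t 0.15 pos [0.144  0.6077 0.2303] F [-0.4  0.1  1.1] w 0.998 yaw 2.9088 j [ 1.22  0.05  1.61  0.    1.48 -0.12]
cm [-49.98 -52.99   9.11] rot [-5.0000e-04  2.4000e-03  2.9974e+00]
```

Emit:
play_rows(
  commands=[
    {"dx": -50,"dy": -53,"dz": 0,"rz": 2.997,"claw": 0},
    {"dx": -50,"dy": -53,"dz": 0,"rz": 2.997,"claw": 0},
    {"dx": -50,"dy": -53,"dz": 0,"rz": 2.997,"claw": 0},
    {"dx": -50,"dy": -53,"dz": 0,"rz": 2.997,"claw": 0},
    {"dx": -50,"dy": -53,"dz": 0,"rz": 2.997,"claw": 0},
  ],
)

```text
invalid input
```

```bash
python3 -c "
from h import *
go([.508,-.0234,.2],-.0886)"
```

```text
t 0.15 pos [0.144  0.6077 0.2303] F [-0.4  0.1  1.1] w 0.998 yaw 2.9088 j [ 1.22  0.05  1.61  0.    1.48 -0.12]
cm [-49.98 -53.     3.11] rot [-5.0000e-04  2.4000e-03  2.9974e+00]
```

Emit:
play_rows(
  commands=[
    {"dx": -50,"dy": -53,"dz": 0,"rx": 0,"ry": 0,"rz": 2.9,"claw": 0},
    {"dx": -50,"dy": -53,"dz": 0,"rx": 0,"ry": 0,"rz": 2.9,"claw": 0},
    {"dx": -50,"dy": -53,"dz": 0,"rx": 0,"ry": 0,"rz": 2.9,"claw": 0},
    {"dx": -50,"dy": -53,"dz": 0,"rx": 0,"ry": 0,"rz": 2.9,"claw": 0},
    {"dx": -50,"dy": -53,"dz": 0,"rx": 0,"ry": 0,"rz": 2.9,"claw": 0},
  ],
)

```text
time: 0.65
tool_pos: [0.2694, 0.3897, 0.2309]
tool_rot: [0.0, 0.474, 0.88, -0.0]
contact_force: [0.8, -0.5, 0.6]
gripper_width: 0.998
```

```bash
python3 -c "
from h import *
go([.508,-.0234,.2],-.0886)"
```

```text
t 0.65 pos [0.2694 0.3897 0.2309] F [ 0.8 -0.5  0.6] w 0.998 yaw 2.1535 j [ 0.81 -0.32  1.95 -0.    1.51  0.23]
cm [-47.62  -2.81   3.13] rot [9.0000e-04 5.0000e-04 2.2421e+00]
```

Emit:
play_rows(
  commands=[
    {"dx": -47.6,"dy": -2.8,"dz": 3,"rx": 0,"ry": 0,"rz": 2.24,"claw": 0},
    {"dx": -47.6,"dy": -2.8,"dz": 3,"rx": 0,"ry": 0,"rz": 2.24,"claw": 0},
    {"dx": -47.6,"dy": -2.8,"dz": 3,"rx": 0,"ry": 0,"rz": 2.24,"claw": 0},
    {"dx": -47.6,"dy": -2.8,"dz": 3,"rx": 0,"ry": 0,"rz": 2.24,"claw": 0},
    {"dx": -47.6,"dy": -2.8,"dz": 3,"rx": 0,"ry": 0,"rz": 2.24,"claw": 0},
  ],
)

```text
time: 1.15
tool_pos: [0.394, 0.1734, 0.2154]
tool_rot: [0.0, 0.764, 0.645, 0.0]
contact_force: [0.9, 0.2, 0.4]
gripper_width: 1.003
```

```bash
python3 -c "
from h import *
go([.508,-.0234,.2],-.0886)"
```

```text
t 1.15 pos [0.394  0.1734 0.2154] F [0.9 0.2 0.4] w 1.003 yaw 1.4027 j [ 0.24 -0.44  2.06 -0.    1.51  0.41]
cm [-17.5   14.53   1.56] rot [ 1.0000e-03 -8.0000e-04  1.4913e+00]
```

Emit:
play_rows(
  commands=[
    {"dx": -17.5,"dy": 14.5,"dz": 1.5,"rx": 0,"ry": 0,"rz": 1.49,"claw": 0},
    {"dx": -17.5,"dy": 14.5,"dz": 1.5,"rx": 0,"ry": 0,"rz": 1.49,"claw": 0},
    {"dx": -17.5,"dy": 14.5,"dz": 1.5,"rx": 0,"ry": 0,"rz": 1.49,"claw": 0},
    {"dx": -17.5,"dy": 14.5,"dz": 1.5,"rx": 0,"ry": 0,"rz": 1.49,"claw": 0},
    {"dx": -17.5,"dy": 14.5,"dz": 1.5,"rx": 0,"ry": 0,"rz": 1.49,"claw": 0},
  ],
)

```text
time: 1.65
tool_pos: [0.5085, -0.0264, 0.2001]
tool_rot: [0.0, 0.948, 0.319, 0.0]
contact_force: [-0.3, 0.8, 0.2]
gripper_width: 0.995
```

```bash
python3 -c "
from h import *
go([.508,-.0234,.14],-.0886)"
```

```text
t 1.65 pos [ 0.5085 -0.0264  0.2001] F [-0.3  0.8  0.2] w 0.995 yaw 0.6497 j [-0.2  -0.21  1.91 -0.    1.44  0.72]
cm [ 0.15 -0.28  6.01] rot [ 7.000e-04 -1.000e-04  7.383e-01]
```

Emit:
play_rows(
  commands=[
    {"dx": 0.1,"dy": -0.3,"dz": 6,"rx": 0,"ry": 0,"rz": 0.738,"claw": 0},
    {"dx": 0.1,"dy": -0.3,"dz": 6,"rx": 0,"ry": 0,"rz": 0.738,"claw": 0},
    {"dx": 0.1,"dy": -0.3,"dz": 6,"rx": 0,"ry": 0,"rz": 0.738,"claw": 0},
    {"dx": 0.1,"dy": -0.3,"dz": 6,"rx": 0,"ry": 0,"rz": 0.738,"claw": 0},
    {"dx": 0.1,"dy": -0.3,"dz": 6,"rx": 0,"ry": 0,"rz": 0.738,"claw": 0},
  ],
)

```text
time: 2.15
tool_pos: [0.5071, -0.0235, 0.1394]
tool_rot: [0.0, 0.999, -0.047, -0.0]
contact_force: [0.1, -0.7, -0.2]
gripper_width: 1.002
```

```bash
python3 -c "
from h import *
s=monitor.state(); im=grab_frame('wrist'); cv2.imwrite('pics/w1.png',im); C=cam('wrist',s)
w=np.array([.5578,-.0279]);y=-.0886
c,sn=np.cos(y),np.sin(y)
for a,b in [(-.11,.012),(-.11,-.012),(.05,.012),(.05,-.012),(.05,.023),(.05,-.023),(.095,.023),(.095,-.023)]:
  print((a,b),proj(C,[w[0]+c*a-sn*b,w[1]+sn*a+c*b,.008]).round(0))
go([.508,-.0234,.02],-.0886)"
```

```text
(-0.11, 0.012) [[268. 256.]]
(-0.11, -0.012) [[292. 256.]]
(0.05, 0.012) [[265.  85.]]
(0.05, -0.012) [[293.  85.]]
(0.05, 0.023) [[252.  86.]]
(0.05, -0.023) [[306.  85.]]
(0.095, 0.023) [[251.  27.]]
(0.095, -0.023) [[307.  27.]]
t 2.2 pos [ 0.5071 -0.0235  0.1395] F [0.2 1.1 0.2] w 0.999 yaw -0.0981 j [-0.19 -0.16  1.97 -0.    1.33  1.48]
cm [ 0.09 -0.02 11.95] rot [ 0.0005  0.0006 -0.0095]
```

View pics/w1.png

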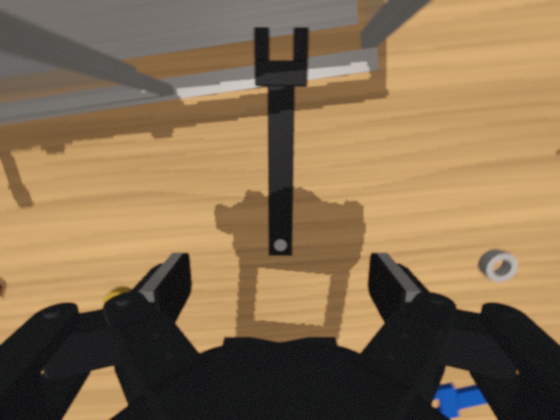

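The wrist view shows the black wrench where predicted, within about 1 px: tail at (280,255), prongs at (262/300,28). Next I descend.

Emit:
play_rows(
  commands=[
    {"dx": 0.1,"dy": 0,"dz": 4,"rx": 0,"ry": 0,"rz": -0.01,"claw": 0},
    {"dx": 0.1,"dy": 0,"dz": 8,"rx": 0,"ry": 0,"rz": -0.01,"claw": 0},
    {"dx": 0.1,"dy": 0,"dz": 11,"rx": 0,"ry": 0,"rz": -0.01,"claw": 0},
    {"dx": 0.1,"dy": 0,"dz": 13,"rx": 0,"ry": 0,"rz": -0.01,"claw": 0},
    {"dx": 0.1,"dy": 0,"dz": 13.7,"rx": 0,"ry": 0,"rz": -0.01,"claw": 0},
  ],
)

```text
time: 2.7
tool_pos: [0.5056, -0.0232, -0.0004]
tool_rot: [-0.0, 0.999, -0.043, -0.003]
contact_force: [-0.1, 0.4, -0.5]
gripper_width: 0.999
```

```bash
python3 -c "
from h import *
go([.508,-.0234,.002],-.0886)"
```

```text
t 2.7 pos [ 5.056e-01 -2.320e-02 -4.000e-04] F [-0.1  0.4 -0.5] w 0.999 yaw -0.086 j [-0.19  0.05  2.04 -0.    1.06  1.46]
cm [ 0.24  0.   -0.24] rot [-0.      0.006   0.0026]
```

Emit:
play_rows(
  commands=[
    {"dx": 0.2,"dy": 0,"dz": -0.2,"rx": 0,"ry": 0.006,"rz": 0,"claw": 0},
    {"dx": 0.2,"dy": 0,"dz": -0.2,"rx": 0,"ry": 0.006,"rz": 0,"claw": 1},
    {"dx": 0.2,"dy": 0,"dz": -0.2,"rx": 0,"ry": 0.006,"rz": 0,"claw": 1},
    {"dx": 0.2,"dy": 0,"dz": -0.2,"rx": 0,"ry": 0.006,"rz": 0,"claw": 1},
    {"dx": 0.2,"dy": 0,"dz": -0.2,"rx": 0,"ry": 0.006,"rz": 0,"claw": 1},
  ],
)

```text
time: 3.2
tool_pos: [0.5084, -0.0235, 0.0026]
tool_rot: [0.0, 0.999, -0.043, 0.001]
contact_force: [-0.2, 0.6, 0.3]
gripper_width: 0.333
```

Emit:
play_rows(
  commands=[
    {"dx": 0,"dy": 0,"dz": 0,"rx": 0,"ry": 0,"rz": 0,"claw": 1},
    {"dx": 0,"dy": 0,"dz": 0,"rx": 0,"ry": 0,"rz": 0,"claw": 1},
    {"dx": 0,"dy": 0,"dz": 0,"rx": 0,"ry": 0,"rz": 0,"claw": 1},
    {"dx": 0,"dy": 0,"dz": 0,"rx": 0,"ry": 0,"rz": 0,"claw": 1},
  ],
)

```text
time: 3.6
tool_pos: [0.5086, -0.0235, 0.0029]
tool_rot: [0.0, 0.999, -0.043, 0.001]
contact_force: [-0.3, -0.2, 2.9]
gripper_width: 0.252
```

```bash
python3 -c "
from h import *
go([.508,-.0234,.002],-.0886)"
```

```text
t 3.6 pos [ 0.5086 -0.0235  0.0029] F [-0.3 -0.2  2.9] w 0.252 yaw -0.0858 j [-0.19  0.04  2.04  0.    1.06  1.46]
cm [-0.06 -0.01  0.09] rot [ 0.0002 -0.0023  0.0028]
```

Emit:
play_rows(
  commands=[
    {"dx": 0,"dy": 0,"dz": -0.5,"rx": 0,"ry": 0,"rz": 0,"claw": 1},
    {"dx": 0,"dy": 0,"dz": -1,"rx": 0,"ry": 0,"rz": 0,"claw": 1},
    {"dx": 0,"dy": 0,"dz": -1.5,"rx": 0,"ry": 0,"rz": 0,"claw": 1},
    {"dx": 0,"dy": 0,"dz": -2,"rx": 0,"ry": 0,"rz": 0,"claw": 1},
    {"dx": 0,"dy": 0,"dz": -2,"rx": 0,"ry": 0,"rz": 0,"claw": 1},
  ],
)

```text
time: 4.1
tool_pos: [0.5093, -0.0237, 0.0239]
tool_rot: [0.0, 0.999, -0.043, 0.002]
contact_force: [0.1, 0.0, -2.6]
gripper_width: 0.256
```

```bash
python3 -c "
from h import *
s=monitor.state(); im=grab_frame('wrist'); cv2.imwrite('pics/w2.png',im);b=grab_frame('side')[220:320,240:400]
cv2.imwrite('pics/s2.png',cv2.resize(b,None,fx=5,fy=5,interpolation=2))
go([.508,-.0234,.002],-.0886)"
```

```text
t 4.2 pos [ 0.5087 -0.0235  0.0231] F [ 0.9  0.3 -2.2] w 0.257 yaw -0.0858 j [-0.19  0.01  2.03  0.    1.1   1.46]
cm [-0.07 -0.01  2.11] rot [ 0.0002 -0.0026  0.0028]
```

View pics/w2.png

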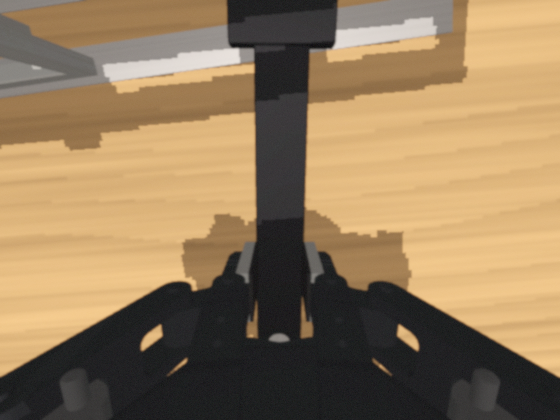

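View pics/s2.png

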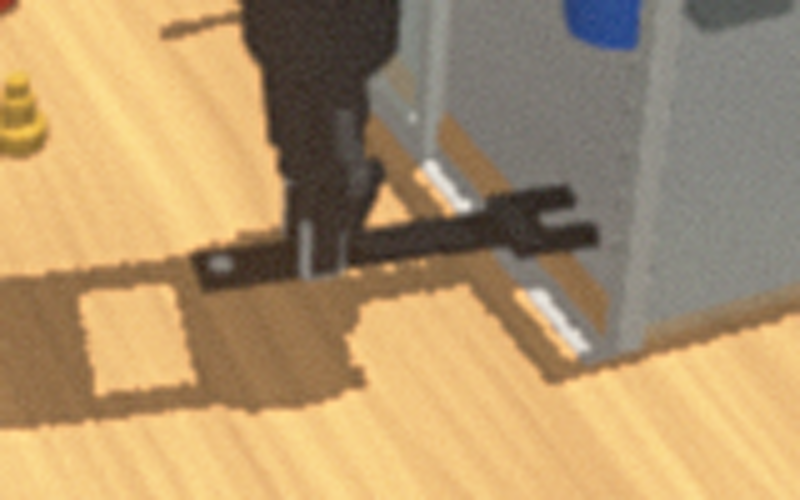

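Emit:
play_rows(
  commands=[
    {"dx": -2,"dy": 0,"dz": 0,"rx": 0,"ry": 0,"rz": 0,"claw": 1},
    {"dx": -5,"dy": 0,"dz": 0,"rx": 0,"ry": 0,"rz": 0,"claw": 1},
    {"dx": -8,"dy": 0,"dz": -2,"rx": 0,"ry": 0,"rz": 0,"claw": 1},
    {"dx": -8,"dy": 0,"dz": -6,"rx": 0,"ry": 0,"rz": 0,"claw": 1},
    {"dx": -8,"dy": 0,"dz": -9,"rx": 0,"ry": 0,"rz": 0,"claw": 1},
  ],
)

```text
time: 4.7
tool_pos: [0.4274, -0.0164, 0.1133]
tool_rot: [0.0, 0.999, -0.043, 0.001]
contact_force: [1.2, -0.3, -1.6]
gripper_width: 0.253
```

```bash
python3 -c "
from h import *
y=-.322;m=np.array([.5304,-.3221]);d=np.array([np.cos(y),np.sin(y)])
p=m-.185*d;print(p)
go([p[0],p[1],.12],y)"
```

```text
[ 0.35490819 -0.26355409]
t 4.7 pos [ 0.4274 -0.0164  0.1133] F [ 1.2 -0.3 -1.6] w 0.253 yaw -0.0859 j [-0.21 -0.35  2.17  0.    1.31  1.44]
cm [-5.1  25.25 -0.68] rot [-1.000e-04 -1.800e-03  2.361e-01]
```

Emit:
play_rows(
  commands=[
    {"dx": -5.1,"dy": 25.2,"dz": -0.7,"rx": 0,"ry": 0,"rz": 0.236,"claw": 1},
    {"dx": -5.1,"dy": 25.2,"dz": -0.7,"rx": 0,"ry": 0,"rz": 0.236,"claw": 1},
    {"dx": -5.1,"dy": 25.2,"dz": -0.7,"rx": 0,"ry": 0,"rz": 0.236,"claw": 1},
    {"dx": -5.1,"dy": 25.2,"dz": -0.7,"rx": 0,"ry": 0,"rz": 0.236,"claw": 1},
    {"dx": -5.1,"dy": 25.2,"dz": -0.7,"rx": 0,"ry": 0,"rz": 0.236,"claw": 1},
  ],
)

```text
time: 5.2
tool_pos: [0.356, -0.2577, 0.12]
tool_rot: [0.0, 0.987, -0.16, 0.001]
contact_force: [1.3, 0.0, -1.1]
gripper_width: 0.254
```

Emit:
play_rows(
  commands=[
    {"dx": 0,"dy": 0,"dz": 0,"rx": 0,"ry": 0,"rz": 0,"claw": 1},
    {"dx": 0,"dy": 0,"dz": 0,"rx": 0,"ry": 0,"rz": 0,"claw": 1},
  ],
)

```text
time: 5.4
tool_pos: [0.3553, -0.2583, 0.1197]
tool_rot: [-0.0, 0.987, -0.162, 0.001]
contact_force: [0.1, 0.2, -1.6]
gripper_width: 0.249
```

```bash
python3 -c "
from h import *
go([.3549,-.2636,.12],-.322)
s=monitor.state(); im=grab_frame('wrist'); cv2.imwrite('pics/w3.png',im)
cv2.imwrite('pics/w3c.png',cv2.resize(im[0:240,140:460],None,fx=2.5,fy=2.5,interpolation=2))
import pickle;pickle.dump(s,open('s3.pkl','wb'))
"
```

```text
t 5.4 pos [ 0.3553 -0.2583  0.1197] F [ 0.1  0.2 -1.6] w 0.249 yaw -0.3251 j [-0.8  -0.32  2.14  0.    1.32  1.1 ]
cm [ 0.13  0.51 -0.03] rot [-0.001  -0.0016 -0.0031]
```

View pics/w3c.png

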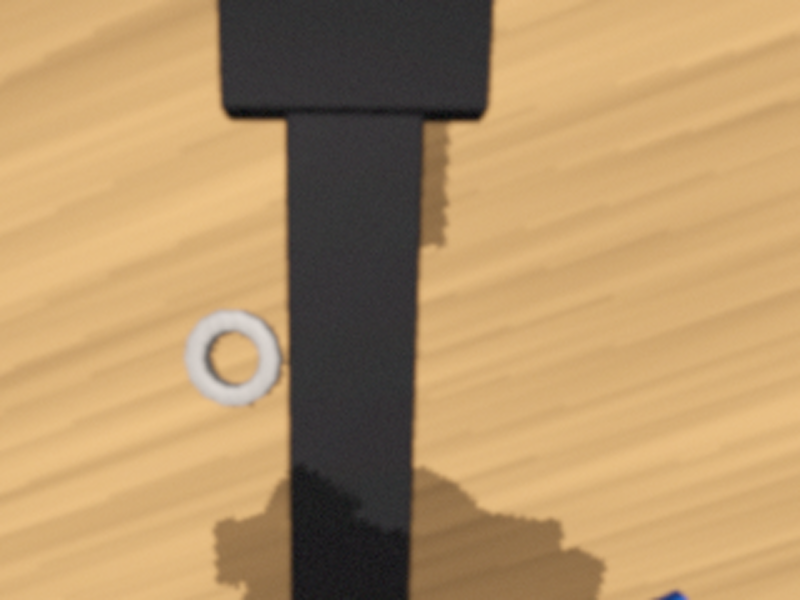

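The wrench hides the rack here; the nut is at crop (233,357). I'll raise, tilt and shift sideways for one clean look at the rack.

Emit:
play_rows(
  commands=[
    {"dx": 0,"dy": -3,"dz": -4,"rx": 0,"ry": 0.1,"rz": 0,"claw": 1},
    {"dx": 0,"dy": -6,"dz": -8,"rx": 0,"ry": 0.2,"rz": 0,"claw": 1},
    {"dx": 0,"dy": -9,"dz": -12,"rx": 0,"ry": 0.33,"rz": 0,"claw": 1},
    {"dx": 0,"dy": -9,"dz": -12,"rx": 0,"ry": 0.4,"rz": 0,"claw": 1},
    {"dx": 0,"dy": -9,"dz": -12,"rx": 0,"ry": 0.4,"rz": 0,"claw": 1},
  ],
)

```text
time: 5.95
tool_pos: [0.3839, -0.1696, 0.2401]
tool_rot: [0.032, 0.967, -0.156, 0.198]
contact_force: [-0.2, -0.1, -2.5]
gripper_width: 0.249
```

Emit:
play_rows(
  commands=[
    {"dx": 0,"dy": 0,"dz": 0,"rx": 0,"ry": 0,"rz": 0,"claw": 1},
    {"dx": 0,"dy": 0,"dz": 0,"rx": 0,"ry": 0,"rz": 0,"claw": 1},
  ],
)

```text
time: 6.15
tool_pos: [0.3837, -0.1688, 0.2384]
tool_rot: [0.031, 0.968, -0.155, 0.196]
contact_force: [-0.7, -0.6, -2.0]
gripper_width: 0.253
```

```bash
python3 -c "
from h import *
go([.3549,-.2636,.12],-.322)
s=monitor.state(); im=grab_frame('wrist'); cv2.imwrite('pics/w4.png',im)
import pickle;pickle.dump(s,open('s4.pkl','wb'))
"
```

```text
t 6.15 pos [ 0.3837 -0.1688  0.2384] F [-0.7 -0.6 -2. ] w 0.253 yaw -0.3183 j [-0.69 -0.83  2.29  0.15  1.31  1.19]
cm [-4.4   9.93 10.98] rot [-0.0024 -0.4001  0.004 ]
```

View pics/w4.png

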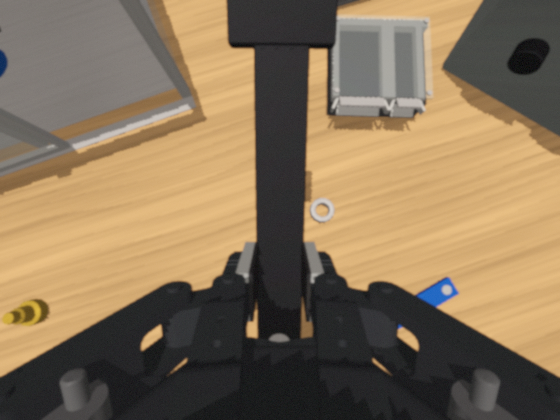

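```bash
python3 -c "
from h import *
im=cv2.imread('pics/w4.png'); cv2.imwrite('pics/w4c.png',cv2.resize(im[8:128,318:448],None,fx=5,fy=5,interpolation=2))
"
```

```text
(no output)
```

View pics/w4c.png

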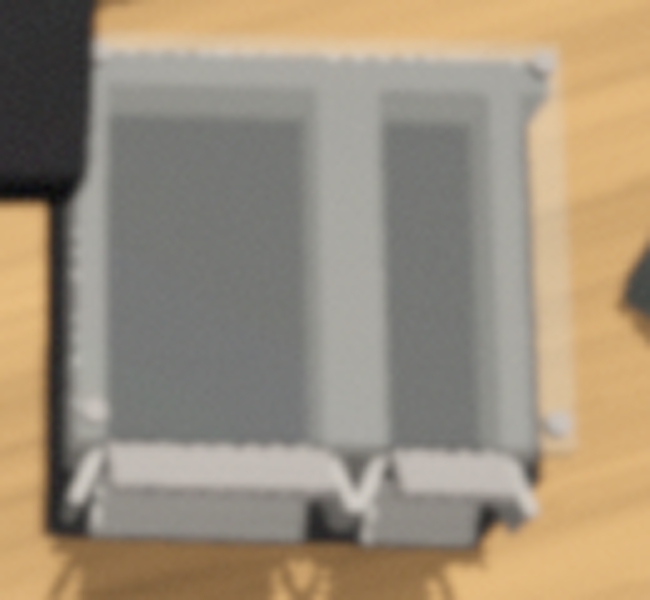

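```bash
cat > rackfit.py <<'E'
from h import *
import pickle
from scipy.optimize import least_squares
C=cam('wrist',pickle.load(open('s4.pkl','rb')))
D=[(.1,.027,.051,107,88),(.1,-.027,.051,315,88),(.1,-.027,.04,300,120),(.1,-.043,.051,380,93),(.1,-.071,.051,488,95),(.1,-.071,.04,470,125),
(0,.027,.051,107,443),(0,-.027,.051,322,445),(0,-.043,.051,388,450),(0,-.071,.051,497,450)]
D=np.array(D);uv=np.c_[318+(D[:,3]+.5)/5-.5,8+(D[:,4]+.5)/5-.5]
def W(p,L):
    c,s=np.cos(p[2]),np.sin(p[2]);return np.c_[p[0]+c*L[:,0]-s*L[:,1],p[1]+s*L[:,0]+c*L[:,1],L[:,2]]
f=lambda p:(proj(C,W(p,D[:,:3]))-uv).ravel()
r=least_squares(f,[.53,-.32,-.32]);print(r.x.round(4));print(f(r.x).reshape(-1,2).round(1))
f4=lambda p:(proj(C,W(p,D[:,:3]+[0,0,p[3]]))-uv).ravel()
r4=least_squares(f4,[.53,-.32,-.32,0]);print(r4.x.round(4),abs(f4(r4.x)).max())
p=r.x
L=np.array([(-.014,.033,.057),(-.014,-.033,.057),(-.014,.027,.034),(-.014,-.027,.034)])
print('lip pred in w4c',((proj(C,W(p,L))-[318,8])*5).round(0))
T=cam('top');L=np.array([(0,.035,.056),(0,-.087,.056),(.11,.035,.056),(.11,-.087,.056),(.1,.027,.04),(.1,-.027,.04),(-.014,.033,.057),(-.014,-.033,.057)])
print('top c1',((proj(T,W(p,L))-[395,165])*8).round(0).tolist())
E
python3 rackfit.py
```

```text
[ 0.5327 -0.3225 -0.3471]
[[-0.3 -1.5]
 [ 0.2 -0.4]
 [ 0.4 -0.5]
 [-0.3 -1. ]
 [-0.1 -0.9]
 [-0.2 -0.7]
 [-0.5  0.7]
 [ 0.1  1.5]
 [-0.1  0.8]
 [ 0.7  1.5]]
[ 0.5364 -0.3265 -0.3468 -0.0069] 0.7915671545202159
lip pred in w4c [[ 83. 486.]
 [355. 493.]
 [ 89. 529.]
 [299. 535.]]
top c1 [[100.0, 369.0], [440.0, 480.0], [186.0, 78.0], [522.0, 186.0], [188.0, 123.0], [335.0, 170.0], [95.0, 408.0], [279.0, 468.0]]
```

```bash
cat > ov.py <<'E'
from h import *
import pickle,sys
p=[float(v) for v in sys.argv[1:4]]
def W(L):
    L=np.array(L,float);c,s=np.cos(p[2]),np.sin(p[2]);return np.c_[p[0]+c*L[:,0]-s*L[:,1],p[1]+s*L[:,0]+c*L[:,1],L[:,2]]
def box(x0,x1,y0,y1,z):return [(x0,y0,z),(x1,y0,z),(x1,y1,z),(x0,y1,z)]
polys=[(box(0,.11,-.087,.035,.056),(0,0,255)),(box(0,.11,-.087,.035,0),(255,0,255)),(box(0,.1,-.027,.027,.04),(0,255,0)),(box(0,.1,-.071,-.043,.04),(0,255,255)),([(-.014,-.033,.057),(-.014,.033,.057),(0,.027,.051),(0,-.027,.051)],(255,255,0)),([(-.014,-.033,.034),(-.014,.033,.034),(0,.027,.04),(0,-.027,.04)],(255,128,0))]
out=[]
for n,f,C,(x,y,w,h) in [('top','top0',cam('top'),(395,165,80,75)),('side','side0',cam('side'),(340,310,100,90)),('wrist','w4',cam('wrist',pickle.load(open('s4.pkl','rb'))),(318,4,125,120))]:
    im=cv2.imread(f'pics/{f}.png')[y:y+h,x:x+w];S=6;im=cv2.resize(im,None,fx=S,fy=S,interpolation=2)
    for L,col in polys:
        q=((proj(C,W(L))-[x,y]+.5)*S).astype(np.int32);cv2.polylines(im,[q],True,col,1)
    cv2.imwrite(f'pics/ov_{n}_{sys.argv[4]}.png',im)
E
python3 ov.py .5327 -.3225 -.3471 a
```

```text
(no output)
```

View pics/ov_top_a.png

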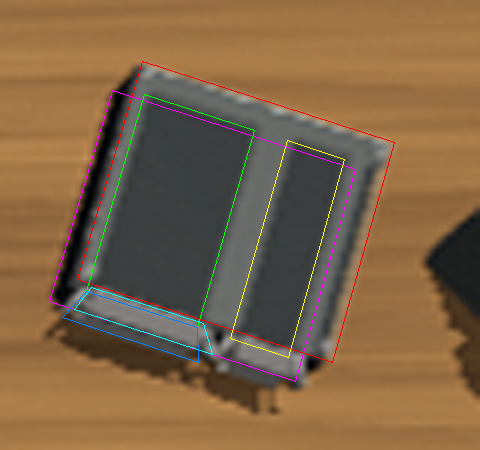

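View pics/ov_side_a.png

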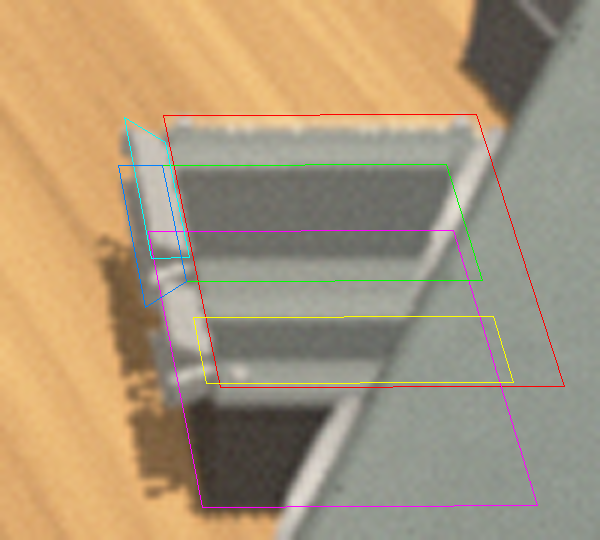

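View pics/ov_wrist_a.png

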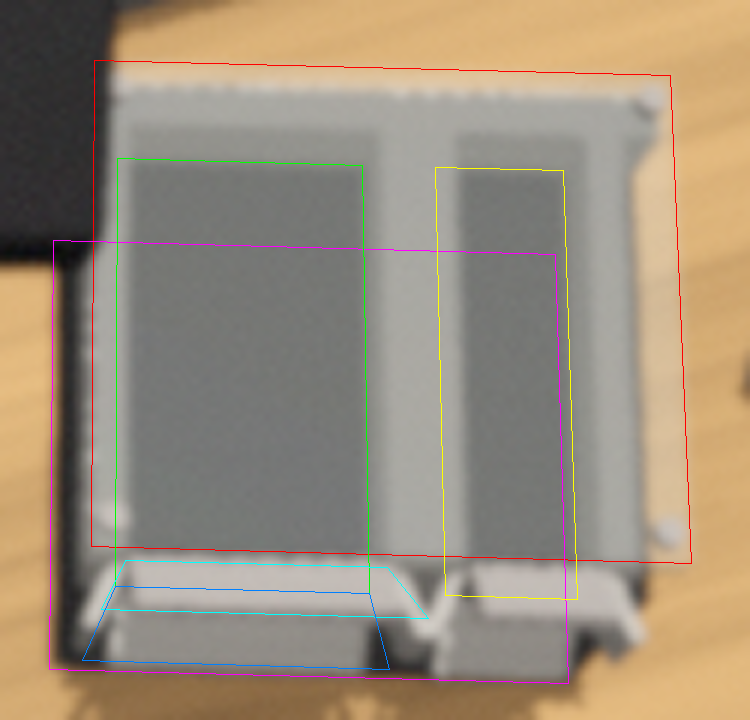

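```bash
python3 -c "
from h import *
p=camera_params('wrist');T=np.linalg.inv(np.array(p['tool_from_camera']))
def pr(x,y,z):
  q=T@[x,y,z,1];return p['fx']*q[0]/q[2]+p['cx'],p['fy']*q[1]/q[2]+p['cy']
for dz in(-.01,-.005,0,.005):
  print(dz,[np.round((np.array(pr(.0494+.05,y,dz))-[140,0])*2.5,0) for y in(-.023,.023)],[np.round((np.array(pr(.0494-.06+.02,y,dz))-[140,0])*2.5,0) for y in(-.012,.012)])
m=np.array([.532,-.3228]);y=-.345;d=np.array([np.cos(y),np.sin(y)])
for t in(-.035,-.014,.05,.1):print(t,(m+(t-.1444)*d).round(4))
q=m-.18*d
go([q[0],q[1],.0445],y)
go([q[0],q[1],.12],y)
"
```

```text
-0.01 [array([210., 104.]), array([494., 104.])] [array([289., 621.]), array([413., 621.])]
-0.005 [array([215., 112.]), array([489., 112.])] [array([291., 611.]), array([411., 611.])]
0 [array([220., 120.]), array([484., 120.])] [array([293., 602.]), array([409., 602.])]
0.005 [array([225., 127.]), array([479., 127.])] [array([295., 593.]), array([407., 593.])]
-0.035 [ 0.3632 -0.2621]
-0.014 [ 0.3829 -0.2692]
0.05 [ 0.4432 -0.2909]
0.1 [ 0.4902 -0.3078]
t 6.2 pos [ 0.3838 -0.1691  0.2385] F [-0.2 -0.5 -2. ] w 0.255 yaw -0.3188 j [-0.69 -0.83  2.29  0.15  1.31  1.19]
cm [-6.73  9.51 18.2 ] rot [-0.0069 -0.4002  0.0261]
t 6.2 pos [ 0.3838 -0.1691  0.2385] F [-0.2 -0.5 -2. ] w 0.255 yaw -0.3188 j [-0.69 -0.83  2.29  0.15  1.31  1.19]
cm [-3.79  9.49 11.25] rot [-0.0069 -0.4002  0.0261]
```

```bash
python3 -c "
from h import *
p=camera_params('wrist');T=np.linalg.inv(np.array(p['tool_from_camera']))
im=cv2.imread('pics/w3.png').max(2).astype(float)
def edge(r,c0,c1):  # subpixel crossing of 85
  l=im[r]; 
  for c in range(c0,c1,1 if c1>c0 else -1):
    n=c+(1 if c1>c0 else -1)
    if (l[c]-85)*(l[n]-85)<=0: return c+(85-l[c])/(l[n]-l[c])*(n-c)
for r in [2,10,20,30,38,60,80,110,130,150,170]: print(r,edge(r,281,200),edge(r,281,360))
from scipy.optimize import least_squares
D=[(r,edge(r,281,200),edge(r,281,360),.023 if r<40 else .012) for r in list(range(2,38,4))+list(range(55,175,6))]
D=[d for d in D if d[1] and d[2]]
def rayp(u,v,a,z0,b,y0):
  Ti=np.array(p['tool_from_camera']);d=Ti[:3,:3]@[(u-p['cx'])/p['fx'],(v-p['cy'])/p['fy'],1];o=Ti[:3,3]
  # plane z=z0+a*x ; return lateral
  t=(z0+a*o[0]-o[2])/(d[2]-a*d[0]);P=o+t*d;return P[1]-y0-b*P[0]
def f(q):
  return [ (rayp(l,r,*q)+w)*1e3 for r,l,rr,w in D]+[(rayp(rr,r,*q)-w)*1e3 for r,l,rr,w in D]
s=least_squares(f,[0,-.005,0,0],loss='soft_l1');print(s.x,np.abs(f(s.x)).max())
"
```

```text
2 227.3953488372093 335.73809523809524
10 227.76119402985074 335.54761904761904
20 228.1 335.01724137931035
30 228.56 334.44897959183675
38 228.92424242424244 333.9
60 254.88235294117646 308.4864864864865
80 254.9516129032258 307.5833333333333
110 255.52941176470588 306.125
130 255.8235294117647 305.3125
150 255.9857142857143 304.6341463414634
170 256.4255319148936 304.06779661016947
[-0.06883276  0.00892742  0.00798553 -0.00047928] 0.24191561462101607
```

Emit:
play_rows(
  commands=[
    {"dx": -3.8,"dy": 9.5,"dz": 11,"rx": -0.007,"ry": -0.4,"rz": 0.026,"claw": 1},
    {"dx": -3.8,"dy": 9.5,"dz": 11,"rx": -0.007,"ry": -0.4,"rz": 0.026,"claw": 1},
    {"dx": -3.8,"dy": 9.5,"dz": 11,"rx": -0.007,"ry": -0.4,"rz": 0.026,"claw": 1},
    {"dx": -3.8,"dy": 9.5,"dz": 11,"rx": -0.007,"ry": -0.4,"rz": 0.026,"claw": 1},
    {"dx": -3.8,"dy": 9.5,"dz": 11,"rx": -0.007,"ry": -0.4,"rz": 0.026,"claw": 1},
  ],
)

```text
time: 6.7
tool_pos: [0.3605, -0.261, 0.1182]
tool_rot: [-0.003, 0.985, -0.172, -0.003]
contact_force: [0.3, 0.3, -1.6]
gripper_width: 0.252
```

```bash
python3 -c "
from h import *
go([.3632,-.2621,.0445],-.345)"
```

```text
t 6.7 pos [ 0.3605 -0.261   0.1182] F [ 0.3  0.3 -1.6] w 0.252 yaw -0.3463 j [-0.79 -0.29  2.12  0.    1.32  1.12]
cm [0.35 0.04 7.37] rot [-0.0043  0.0078 -0.0013]
```

Emit:
play_rows(
  commands=[
    {"dx": 0.1,"dy": 0,"dz": 2.5,"rx": -0.004,"ry": 0.008,"rz": 0,"claw": 1},
    {"dx": 0.2,"dy": 0,"dz": 5,"rx": -0.004,"ry": 0.008,"rz": 0,"claw": 1},
    {"dx": 0.3,"dy": 0,"dz": 6.7,"rx": -0.004,"ry": 0.008,"rz": 0,"claw": 1},
    {"dx": 0.3,"dy": 0,"dz": 7.3,"rx": -0.004,"ry": 0.008,"rz": 0,"claw": 1},
    {"dx": 0.3,"dy": 0,"dz": 7.3,"rx": -0.004,"ry": 0.008,"rz": 0,"claw": 1},
  ],
)

```text
time: 7.2
tool_pos: [0.3635, -0.2615, 0.0469]
tool_rot: [0.001, 0.985, -0.172, 0.002]
contact_force: [-0.5, -0.1, -2.0]
gripper_width: 0.252
```

```bash
python3 -c "
from h import *
go([.3632,-.2621,.0445],-.345)
a=grab_frame('side');b=grab_frame('top');s=monitor.state();w=grab_frame('wrist')
cv2.imwrite('pics/s5.png',a);cv2.imwrite('pics/t5.png',b);cv2.imwrite('pics/w5.png',w)
f=lambda i,x,y,w,h,s:cv2.resize(i[y:y+h,x:x+w],None,fx=s,fy=s,interpolation=cv2.INTER_CUBIC)
cv2.imwrite('pics/s5c.png',f(a,260,290,160,110,5));cv2.imwrite('pics/t5c.png',f(b,370,165,100,110,5.4))
"
```

```text
t 7.2 pos [ 0.3635 -0.2615  0.0469] F [-0.5 -0.1 -2. ] w 0.252 yaw -0.3458 j [-0.79 -0.19  2.17  0.    1.16  1.13]
cm [-0.01  0.06  0.24] rot [ 0.0008 -0.0033 -0.0008]
```

View pics/s5c.png

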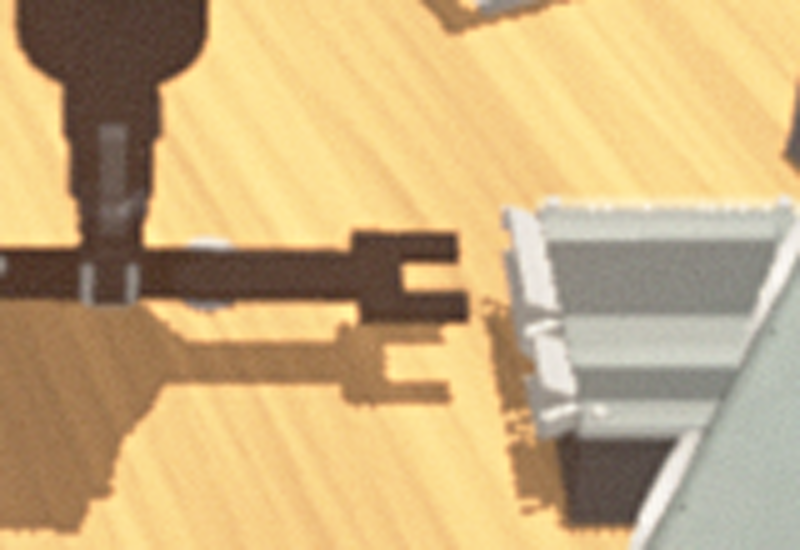

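View pics/t5c.png

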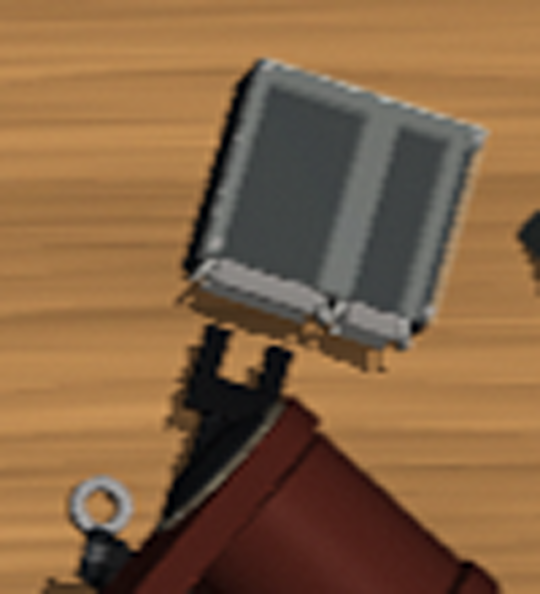

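View pics/w5.png

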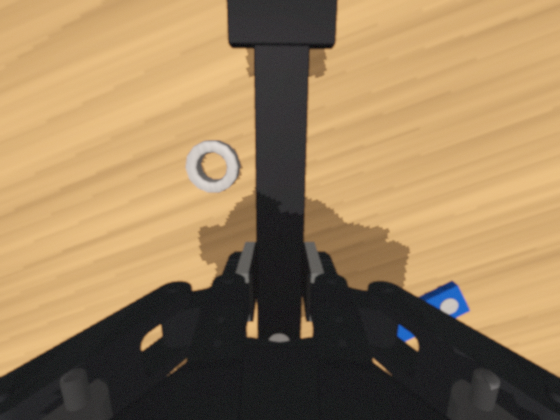

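```bash
python3 -c "
from h import *
s=monitor.state();A=tR(s)
def drawon(n,f,x,y,w,h,S,out):
  im=cv2.imread(f)[y:y+h,x:x+w];im=cv2.resize(im,None,fx=S,fy=S,interpolation=2);C=cam(n)
  for z,col in((-.005,(0,0,255)),(.003,(0,255,0))):
    L=np.array([(-.11,.012),(.05,.012),(.05,.023),(.095,.023),(.095,-.023),(.05,-.023),(.05,-.012),(-.11,-.012)]);P=np.c_[L[:,0]+.0494,-L[:,1],np.full(8,z)]@A.T+s['tool_pos']
    cv2.polylines(im,[((proj(C,P)-[x,y]+.5)*S).astype(np.int32)],True,col,1)
  cv2.imwrite(out,im)
drawon('side','pics/s5.png',250,300,120,80,6.5,'pics/s5o.png')
drawon('top','pics/t5.png',370,200,80,70,8,'pics/t5o.png')
"
```

```text
(no output)
```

View pics/s5o.png

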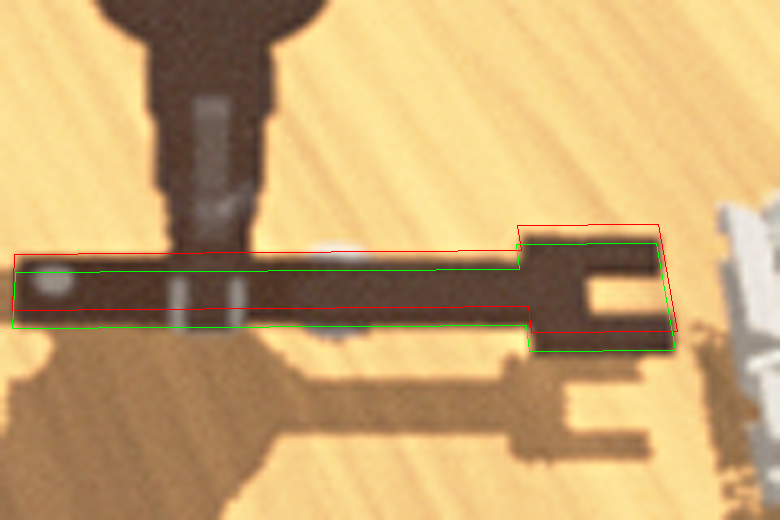

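View pics/t5o.png

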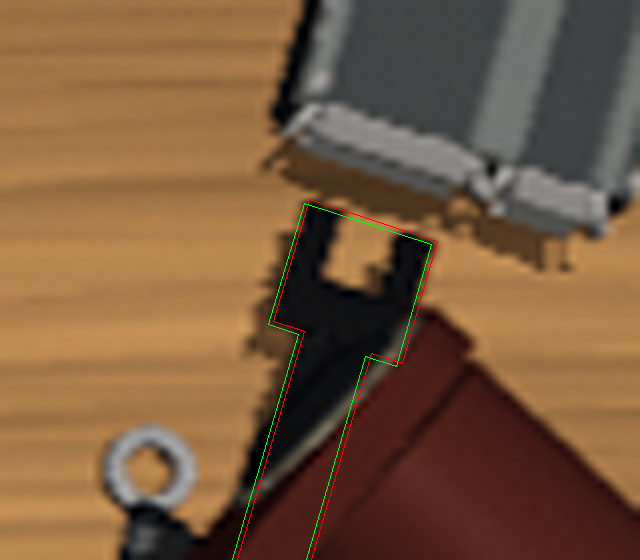

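The wrench model overlays both fixed views within about 2 mm. The head is level and lined up with the wide slot, top crop (368,222) → lip (388,145). Now I insert slowly.

Emit:
play_rows(
  commands=[
    {"dx": 1,"dy": 0,"dz": 0.1,"rx": 0,"ry": -0.003,"rz": 0,"claw": 1},
    {"dx": 2,"dy": 0,"dz": 0.1,"rx": 0,"ry": -0.003,"rz": 0,"claw": 1},
    {"dx": 3,"dy": 0,"dz": 0.1,"rx": 0,"ry": -0.003,"rz": 0,"claw": 1},
    {"dx": 4,"dy": 0,"dz": 0.1,"rx": 0,"ry": -0.003,"rz": 0,"claw": 1},
    {"dx": 4.5,"dy": 0,"dz": 0.1,"rx": 0,"ry": -0.003,"rz": 0,"claw": 1},
  ],
)

```text
time: 7.85
tool_pos: [0.4076, -0.2782, 0.0468]
tool_rot: [0.001, 0.985, -0.172, 0.001]
contact_force: [0.5, 0.5, -1.5]
gripper_width: 0.249
```

```bash
python3 -c "
from h import *
m=np.array([.532,-.3228]);y=-.345;d=np.array([np.cos(y),np.sin(y)])
s=monitor.state();r=s['tool_pos'][:2]-m;print('tip t',r@d+.1444,'lat',r@[-d[1],d[0]])
q=m+(.1-.1444)*d
go([*q,.0458],-.345)
a=grab_frame('side');w=grab_frame('wrist')
f=lambda i,x,y,w,h,s:cv2.resize(i[y:y+h,x:x+w],None,fx=s,fy=s,interpolation=cv2.INTER_CUBIC)
cv2.imwrite('pics/m6.png',np.vstack([f(a,290,300,150,90,4),f(w,130,0,300,140,2)]))
"
```

```text
tip t 0.012243205464532225 lat -0.0001019805458937011
t 7.85 pos [ 0.4076 -0.2782  0.0468] F [ 0.5  0.5 -1.5] w 0.249 yaw -0.3457 j [-0.75 -0.07  2.06 -0.    1.15  1.17]
cm [ 8.78 -0.02  0.11] rot [ 0.0015 -0.0016 -0.0007]
```

View pics/m6.png

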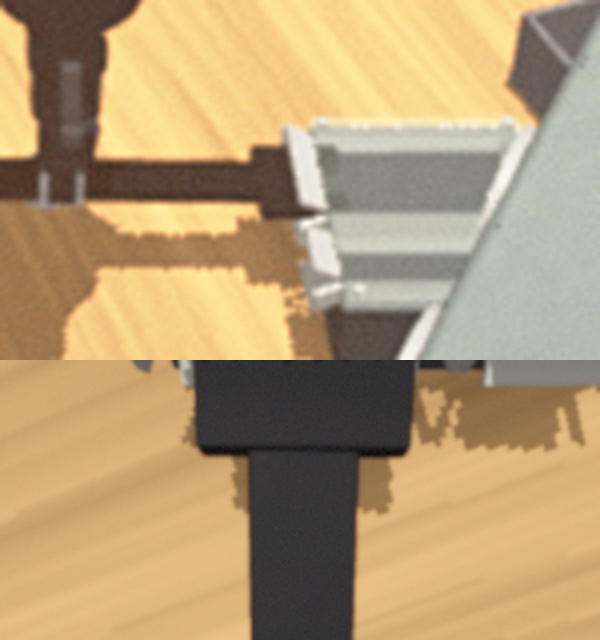

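Emit:
play_rows(
  commands=[
    {"dx": 1,"dy": 0,"dz": 0.1,"rx": 0,"ry": 0,"rz": 0,"claw": 1},
    {"dx": 2,"dy": 0,"dz": 0.1,"rx": 0,"ry": 0,"rz": 0,"claw": 1},
    {"dx": 3,"dy": 0,"dz": 0.1,"rx": 0,"ry": 0,"rz": 0,"claw": 1},
    {"dx": 4,"dy": 0,"dz": 0.1,"rx": 0,"ry": 0,"rz": 0,"claw": 1},
    {"dx": 4.5,"dy": 0,"dz": 0.1,"rx": 0,"ry": 0,"rz": 0,"claw": 1},
  ],
)

```text
time: 8.45
tool_pos: [0.4506, -0.2938, 0.046]
tool_rot: [0.001, 0.985, -0.172, 0.001]
contact_force: [-0.3, -0.0, -2.0]
gripper_width: 0.252
```

```bash
cat > tip.py <<'E'
from h import *
m=np.array([.532,-.3228]);y=-.345;d=np.array([np.cos(y),np.sin(y)])
s=monitor.state();r=s['tool_pos'][:2]-m;print('tip t',r@d+.1444,'lat',r@[-d[1],d[0]], 'Floc',s['contact_force'][:2]@d)
q=m+(.1-.1444)*d
go([*q,.0458],-.345)
E
python3 tip.py
```

```text
tip t 0.05800539266427665 lat -0.00020202481863156212 Floc -0.3038065344382947
t 8.45 pos [ 0.4506 -0.2938  0.046 ] F [-0.3 -0.  -2. ] w 0.252 yaw -0.3454 j [-0.72  0.04  1.96 -0.    1.14  1.2 ]
cm [ 4.2  -0.02  0.03] rot [ 0.0016 -0.0018 -0.0004]
```

Free so far; next 3.5 cm, then gentle steps to the stop.

Emit:
play_rows(
  commands=[
    {"dx": 1,"dy": 0,"dz": 0,"rx": 0,"ry": 0,"rz": 0,"claw": 1},
    {"dx": 2,"dy": 0,"dz": 0,"rx": 0,"ry": 0,"rz": 0,"claw": 1},
    {"dx": 3,"dy": 0,"dz": 0,"rx": 0,"ry": 0,"rz": 0,"claw": 1},
    {"dx": 3.4,"dy": 0,"dz": 0,"rx": 0,"ry": 0,"rz": 0,"claw": 1},
  ],
)

```text
time: 8.85
tool_pos: [0.4838, -0.3058, 0.0463]
tool_rot: [0.001, 0.985, -0.172, 0.001]
contact_force: [-0.3, 0.5, -1.2]
gripper_width: 0.255
```

```bash
python3 tip.py
```

```text
tip t 0.09326697559983907 lat -0.000294970720715361 Floc -0.42830004572117125
t 8.85 pos [ 0.4838 -0.3058  0.0463] F [-0.3  0.5 -1.2] w 0.255 yaw -0.3451 j [-0.69  0.11  1.88 -0.    1.15  1.22]
cm [ 0.67 -0.03  0.05] rot [ 0.0018 -0.0025 -0.0001]
```

Emit:
play_rows(
  commands=[
    {"dx": 0.2,"dy": 0,"dz": 0,"rx": 0,"ry": 0,"rz": 0,"claw": 1},
    {"dx": 0.4,"dy": 0,"dz": 0,"rx": 0,"ry": 0,"rz": 0,"claw": 1},
    {"dx": 0.5,"dy": 0,"dz": 0,"rx": 0,"ry": 0,"rz": 0,"claw": 1},
  ],
)

```text
time: 9.15
tool_pos: [0.4884, -0.3075, 0.0462]
tool_rot: [0.001, 0.985, -0.172, 0.001]
contact_force: [-0.3, -0.5, -2.0]
gripper_width: 0.254
```

```bash
python3 tip.py
```

```text
tip t 0.09820389524623507 lat -0.000292137260279244 Floc -0.12867696387879898
t 9.15 pos [ 0.4884 -0.3075  0.0462] F [-0.3 -0.5 -2. ] w 0.254 yaw -0.3451 j [-0.69  0.13  1.86 -0.    1.15  1.23]
cm [ 0.18 -0.03  0.04] rot [ 0.0018 -0.0023 -0.0001]
```

Emit:
play_rows(
  commands=[
    {"dx": 0.2,"dy": 0,"dz": 0,"rx": 0,"ry": 0,"rz": 0,"claw": 1},
    {"dx": 0.4,"dy": 0,"dz": 0,"rx": 0,"ry": 0,"rz": 0,"claw": 1},
    {"dx": 0.4,"dy": 0,"dz": 0,"rx": 0,"ry": 0,"rz": 0,"claw": 1},
  ],
)

```text
time: 9.45
tool_pos: [0.4899, -0.3078, 0.0449]
tool_rot: [0.0, 0.985, -0.172, -0.002]
contact_force: [-6.6, 1.0, -1.4]
gripper_width: 0.252
```

```bash
python3 tip.py
```

```text
tip t 0.09965447887225543 lat -0.00010643906569198896 Floc -6.577529398369195
t 9.45 pos [ 0.4899 -0.3078  0.0449] F [-6.6  1.  -1.4] w 0.252 yaw -0.345 j [-0.69  0.13  1.86 -0.    1.15  1.23]
cm [ 0.03 -0.01 -0.09] rot [ 0.0012  0.0043 -0.    ]
```

Emit:
play_rows(
  commands=[
    {"dx": -0.05,"dy": 0,"dz": 0,"rx": 0,"ry": 0.004,"rz": 0,"claw": 1},
    {"dx": -0.05,"dy": 0,"dz": 0,"rx": 0,"ry": 0.004,"rz": 0,"claw": 0.4},
    {"dx": -0.05,"dy": 0,"dz": 0,"rx": 0,"ry": 0.004,"rz": 0,"claw": 0.4},
    {"dx": -0.05,"dy": 0,"dz": 0,"rx": 0,"ry": 0.004,"rz": 0,"claw": 0.4},
    {"dx": -0.05,"dy": 0,"dz": 0,"rx": 0,"ry": 0.004,"rz": 0,"claw": 0.4},
  ],
)

```text
time: 9.95
tool_pos: [0.4898, -0.3079, 0.0454]
tool_rot: [0.001, 0.985, -0.172, 0.0]
contact_force: [-0.9, 0.4, 0.1]
gripper_width: 0.6
```

```bash
python3 tip.py
```

```text
tip t 0.09967561993313598 lat -0.00023408804421780506 Floc -0.9982300123183132
t 9.95 pos [ 0.4898 -0.3079  0.0454] F [-0.9  0.4  0.1] w 0.6 yaw -0.345 j [-0.69  0.13  1.86 -0.    1.15  1.23]
cm [ 0.03 -0.02 -0.04] rot [ 0.0016 -0.0009  0.    ]
```

Emit:
play_rows(
  commands=[
    {"dx": 0,"dy": 0,"dz": -1,"rx": 0,"ry": 0,"rz": 0,"claw": 0.4},
    {"dx": 0,"dy": 0,"dz": -3,"rx": 0,"ry": 0,"rz": 0,"claw": 0.4},
    {"dx": -2,"dy": 0,"dz": -6,"rx": 0,"ry": 0,"rz": 0,"claw": 0.4},
    {"dx": -5,"dy": 0,"dz": -10,"rx": 0,"ry": 0,"rz": 0,"claw": 0.4},
    {"dx": -7,"dy": 0,"dz": -14,"rx": 0,"ry": 0,"rz": 0,"claw": 0.4},
  ],
)

```text
time: 10.45
tool_pos: [0.4226, -0.2832, 0.1869]
tool_rot: [0.001, 0.985, -0.172, -0.0]
contact_force: [0.4, -0.0, 0.1]
gripper_width: 0.599
```

Emit:
play_rows(
  commands=[
    {"dx": 0,"dy": 0,"dz": 0,"rx": 0,"ry": 0,"rz": 0,"claw": 0.4},
    {"dx": 0,"dy": 0,"dz": 0,"rx": 0,"ry": 0,"rz": 0,"claw": 0.4},
  ],
)

```text
time: 10.65
tool_pos: [0.4232, -0.2838, 0.1895]
tool_rot: [0.002, 0.985, -0.172, 0.002]
contact_force: [-0.2, -0.0, -0.8]
gripper_width: 0.595
```

```bash
python3 tip.py;python3 -c "
from h import *
s=monitor.state();w=grab_frame('wrist');a=grab_frame('side')
import pickle;pickle.dump(s,open('s7.pkl','wb'))
cv2.imwrite('pics/w7.png',w)
cv2.imwrite('pics/s7.png',a);cv2.imwrite('pics/s7c.png',cv2.resize(a[290:400,300:440],None,fx=5,fy=5,interpolation=2))"
```

```text
tip t 0.02883304376704629 lat -0.00014180124582613467 Floc -0.1694939751434507
t 10.65 pos [ 0.4232 -0.2838  0.1895] F [-0.2 -0.  -0.8] w 0.595 yaw -0.3451 j [-0.74 -0.2   1.93 -0.    1.41  1.18]
cm [ 7.05 -0.06 14.4 ] rot [ 0.0031 -0.0047 -0.0001]
```

View pics/w7.png

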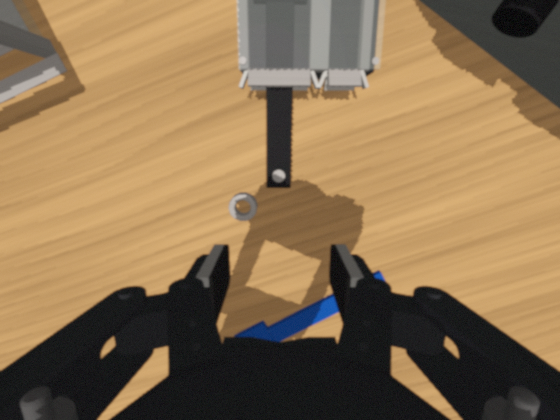

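View pics/s7c.png

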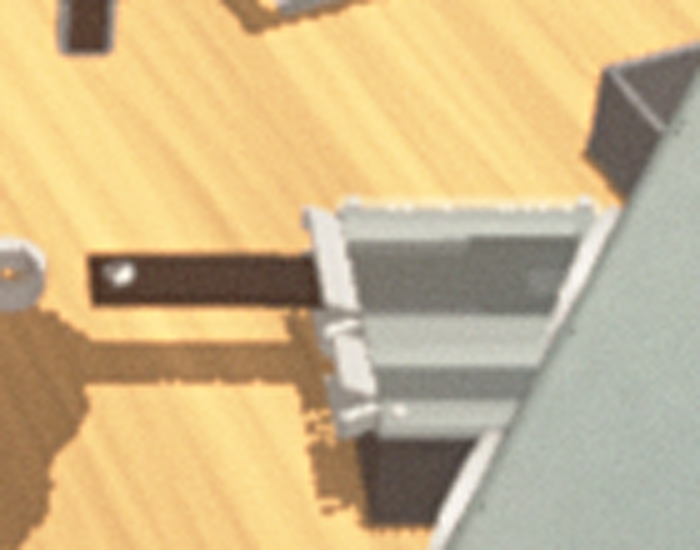

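The wrist view shows the wrench straight in the wide slot, tail at (279,180). The side view shows it level. Next I locate the door handle.

```bash
python3 -c "
from h import *
for n in('top','side'):
  C=cam(n);print(n,ray(C,(0,0))[0])
T=cam('top')
P=[(.5515,.2316,z) for z in(.242,.147,.0)]
print(proj(T,P),proj(cam('side'),P),'c2',(proj(T,P)-[190,150])*4.7)
go([.5,.05,.3],0)
a=grab_frame('top');cv2.imwrite('pics/t8.png',cv2.resize(a[130:230,180:370],None,fx=4.2,fy=4.2,interpolation=2))
a=grab_frame('side');cv2.imwrite('pics/s8.png',cv2.resize(a[110:290,250:420],None,fx=3.3,fy=3.3,interpolation=2))
"
```

```text
top [0.27411941 0.07969172 1.52131206]
side [ 0.06884518 -1.01406645  0.86145842]
[[212.00417562 198.70427701]
 [216.31350799 206.32112548]
 [221.95676031 216.29570949]] [[282.50804223 147.64048084]
 [282.04178435 178.89243869]
 [281.37697509 223.45273979]] c2 [[103.41962541 228.91010197]
 [123.67348755 264.70928976]
 [150.19677343 311.58983462]]
t 10.75 pos [ 0.4224 -0.2829  0.1861] F [ 0.2  0.2 -0.7] w 0.599 yaw -0.3448 j [-0.74 -0.2   1.93 -0.    1.41  1.18]
cm [ -3.96 -33.95 -11.42] rot [ 0.0007  0.001  -0.3448]
```

View pics/t8.png

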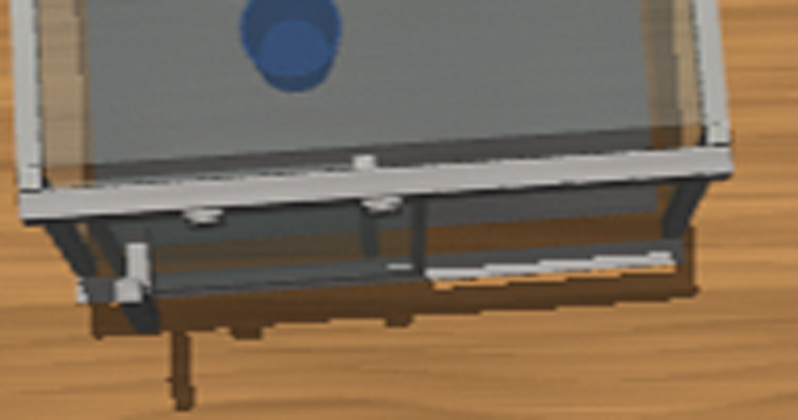

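View pics/s8.png

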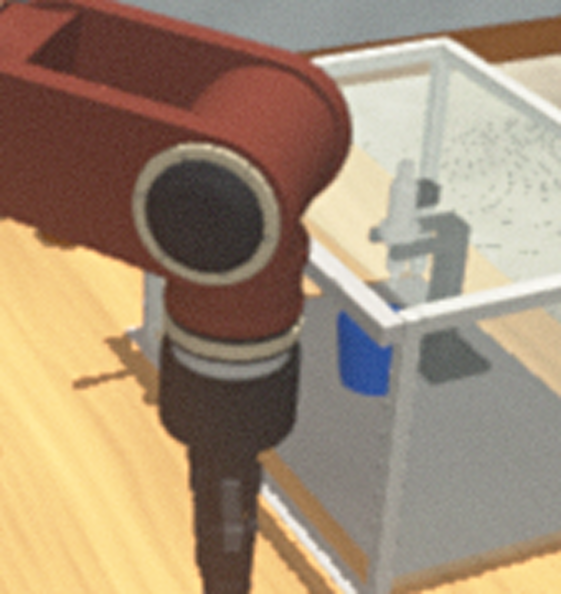

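```bash
python3 -c "
from h import *
T=cam('top')
print([atz(T,(180+x/4.2,130+y/4.2),z).round(4) for x,y,z in [(20,215,.24),(731,172,.24),(22,193,.24),(731,150,.24),(425,275,0),(675,260,0)]])
go([.54,.228,.32],.026)
"
```

```text
[array([0.5974, 0.2989, 0.24  ]), array([ 0.6143, -0.1184,  0.24  ]), array([0.6107, 0.2978, 0.24  ]), array([ 0.6277, -0.1191,  0.24  ]), array([0.6092, 0.0595, 0.    ]), array([ 0.616 , -0.1137,  0.    ])]
t 10.85 pos [ 0.4222 -0.2826  0.185 ] F [ 0.3  0.2 -0. ] w 0.599 yaw -0.3446 j [-0.74 -0.2   1.93 -0.    1.41  1.18]
cm [ -6.2  -52.04 -13.48] rot [-0.0005  0.0028 -0.3706]
```

Emit:
play_rows(
  commands=[
    {"dx": 0,"dy": -2,"dz": -5,"rx": 0,"ry": 0.003,"rz": -0.1,"claw": 0.4},
    {"dx": -2,"dy": -5,"dz": -9,"rx": 0,"ry": 0.003,"rz": -0.2,"claw": 0.4},
    {"dx": -3,"dy": -9,"dz": -13.5,"rx": 0,"ry": 0.003,"rz": -0.37,"claw": 0.4},
    {"dx": -4,"dy": -14,"dz": -13.5,"rx": 0,"ry": 0.003,"rz": -0.37,"claw": 0.4},
    {"dx": -5,"dy": -19,"dz": -13.5,"rx": 0,"ry": 0.003,"rz": -0.37,"claw": 0.4},
  ],
)

```text
time: 11.35
tool_pos: [0.4384, -0.1002, 0.3211]
tool_rot: [0.0, 1.0, 0.012, 0.001]
contact_force: [1.4, -0.0, -0.6]
gripper_width: 0.598
```

```bash
python3 -c "
from h import *
go([.53,.22,.33],.04)
"
```

```text
t 11.35 pos [ 0.4384 -0.1002  0.3211] F [ 1.4 -0.  -0.6] w 0.598 yaw 0.0241 j [-0.39 -0.42  1.88  0.    1.68  1.16]
cm [  9.93 -31.79  -0.88] rot [ 0.0004 -0.0025 -0.0159]
```

Emit:
play_rows(
  commands=[
    {"dx": 7,"dy": -31.8,"dz": -1,"rx": 0,"ry": 0,"rz": -0.016,"claw": 0.4},
    {"dx": 7,"dy": -31.8,"dz": -1,"rx": 0,"ry": 0,"rz": -0.016,"claw": 0.4},
    {"dx": 7,"dy": -31.8,"dz": -1,"rx": 0,"ry": 0,"rz": -0.016,"claw": 0.4},
    {"dx": 7,"dy": -31.8,"dz": -1,"rx": 0,"ry": 0,"rz": -0.016,"claw": 0.4},
    {"dx": 7,"dy": -31.8,"dz": -1,"rx": 0,"ry": 0,"rz": -0.016,"claw": 0.4},
  ],
)

```text
time: 11.85
tool_pos: [0.4858, 0.1463, 0.3268]
tool_rot: [0.0, 1.0, 0.02, -0.0]
contact_force: [0.7, -1.0, -0.9]
gripper_width: 0.594
```

Emit:
play_rows(
  commands=[
    {"dx": 0,"dy": -6,"dz": 0,"rx": 0,"ry": 0,"rz": 0,"claw": 0.4},
    {"dx": 0,"dy": -6.5,"dz": 0,"rx": 0,"ry": 0,"rz": 0,"claw": 0.4},
    {"dx": 0,"dy": -6.5,"dz": 0,"rx": 0,"ry": 0,"rz": 0,"claw": 0.4},
  ],
)

```text
time: 12.15
tool_pos: [0.4825, 0.2137, 0.3245]
tool_rot: [0.001, 1.0, 0.023, -0.002]
contact_force: [-0.3, 0.4, -0.5]
gripper_width: 0.596
```

```bash
python3 -c "
from h import *
go([.5515,.2316,.33],.04)
s=monitor.state();w=grab_frame('wrist');cv2.imwrite('pics/w9.png',w);print(proj(cam('wrist',s),[(.5515,.2316,.242),(.5515,.2316,.147)]))
import pickle;pickle.dump(s,open('s9.pkl','wb'))
"
```

```text
t 12.15 pos [0.4825 0.2137 0.3245] F [-0.3  0.4 -0.5] w 0.596 yaw 0.0452 j [ 0.28 -0.22  1.71 -0.    1.65  1.8 ]
cm [ 6.97 -1.48 -0.58] rot [0.0015 0.0041 0.0052]
[[259.72309712 121.75501012]
 [265.39988389 122.9954795 ]]
```

View pics/w9.png

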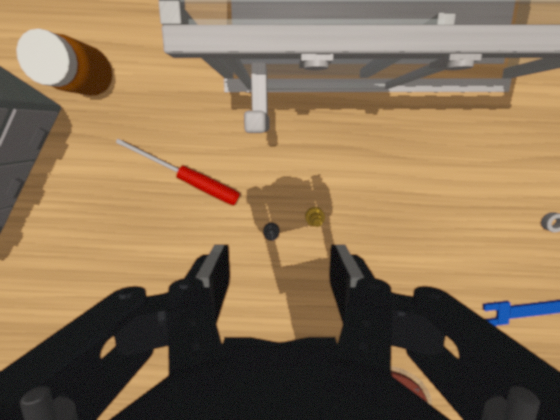

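Post top is at (256,122), about 3 mm off my estimate, so I use (0.5515, 0.234). The fingers will go down around it.

```bash
python3 -c "
from h import *
go([.5515,.234,.205],.04)
"
```

```text
t 12.2 pos [0.4828 0.2122 0.3248] F [-0.  -0.4 -0.8] w 0.595 yaw 0.0433 j [ 0.27 -0.22  1.71 -0.    1.65  1.8 ]
cm [ 7.   -1.91 11.96] rot [0.0021 0.0035 0.0033]
```

Emit:
play_rows(
  commands=[
    {"dx": 4,"dy": -1.7,"dz": 0,"rx": 0,"ry": 0.004,"rz": 0.005,"claw": 0.4},
    {"dx": 6.9,"dy": -1.7,"dz": 0,"rx": 0,"ry": 0.004,"rz": 0.005,"claw": 0.4},
    {"dx": 6.9,"dy": -1.7,"dz": 2,"rx": 0,"ry": 0.004,"rz": 0.005,"claw": 0.4},
    {"dx": 6.9,"dy": -1.7,"dz": 5,"rx": 0,"ry": 0.004,"rz": 0.005,"claw": 0.4},
    {"dx": 6.9,"dy": -1.7,"dz": 6.5,"rx": 0,"ry": 0.004,"rz": 0.005,"claw": 0.4},
  ],
)

```text
time: 12.7
tool_pos: [0.5501, 0.2302, 0.2557]
tool_rot: [0.002, 1.0, 0.018, -0.002]
contact_force: [-0.3, 0.3, -0.5]
gripper_width: 0.603
```

```bash
python3 -c "
from h import *
go([.5515,.234,.205],.04)
w=grab_frame('wrist');cv2.imwrite('pics/w10.png',w)
"
```

```text
t 12.7 pos [0.5501 0.2302 0.2557] F [-0.3  0.3 -0.5] w 0.603 yaw 0.0362 j [ 0.27 -0.02  1.65 -0.    1.52  1.81]
cm [ 0.18 -0.4   5.07] rot [ 0.0037  0.0046 -0.0037]
```

View pics/w10.png

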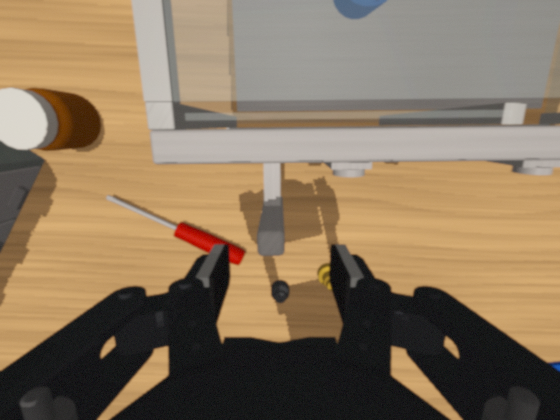

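```bash
python3 -c "
from h import *
s=monitor.state();C=cam('wrist',s)
print(atz(C,(271,246),.242),atz(C,(271,228),.242),proj(C,[(.5515,.234,.242)]))
"
```

```text
[0.55070752 0.23532635 0.242     ] [0.56138411 0.23564035 0.242     ] [[273.41115765 244.76401662]]
```

Emit:
play_rows(
  commands=[
    {"dx": 0.15,"dy": -0.5,"dz": 0,"rx": 0,"ry": 0.004,"rz": -0.004,"claw": 0.4},
    {"dx": 0.15,"dy": -0.5,"dz": 1.5,"rx": 0,"ry": 0.004,"rz": -0.004,"claw": 0.4},
    {"dx": 0.15,"dy": -0.5,"dz": 3,"rx": 0,"ry": 0.004,"rz": -0.004,"claw": 0.4},
    {"dx": 0.15,"dy": -0.5,"dz": 4.5,"rx": 0,"ry": 0.004,"rz": -0.004,"claw": 0.4},
    {"dx": 0.15,"dy": -0.5,"dz": 5,"rx": 0,"ry": 0.004,"rz": -0.004,"claw": 0.4},
  ],
)

```text
time: 13.25
tool_pos: [0.5487, 0.2346, 0.2006]
tool_rot: [0.003, 1.0, 0.02, -0.004]
contact_force: [0.1, -0.4, 0.0]
gripper_width: 0.599
```

Emit:
play_rows(
  commands=[
    {"dx": 0,"dy": 0,"dz": 0,"rx": 0,"ry": 0,"rz": 0,"claw": 0.6},
    {"dx": 0,"dy": 0,"dz": 0,"rx": 0,"ry": 0,"rz": 0,"claw": 0.7},
    {"dx": 0,"dy": 0,"dz": 0,"rx": 0,"ry": 0,"rz": 0,"claw": 0.7},
  ],
)

```text
time: 13.55
tool_pos: [0.5491, 0.2347, 0.2014]
tool_rot: [0.003, 1.0, 0.02, -0.003]
contact_force: [0.2, 0.3, -0.5]
gripper_width: 0.298
```

```bash
python3 -c "
from h import *
go([.5515,.234,.205],.04)
w=grab_frame('wrist');cv2.imwrite('pics/w11.png',w)
"
```

```text
t 13.55 pos [0.5491 0.2347 0.2014] F [ 0.2  0.3 -0.5] w 0.298 yaw 0.0406 j [ 0.28  0.01  1.7  -0.    1.43  1.81]
cm [ 0.24  0.08 -0.36] rot [0.0051 0.0063 0.0007]
```

View pics/w11.png

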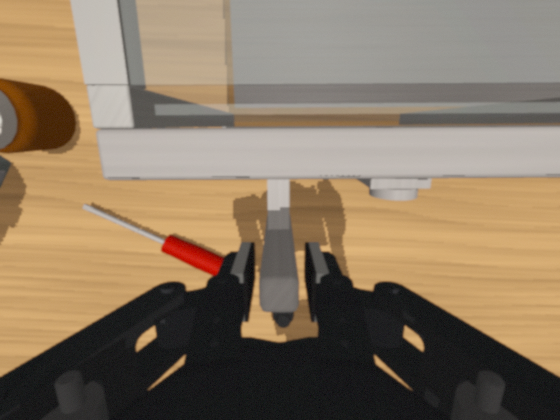

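The post sits centred between the fingers (280,280). Now I slide the door toward −y.

Emit:
play_rows(
  commands=[
    {"dx": 0.2,"dy": 0.7,"dz": -0.2,"rx": 0,"ry": 0.005,"rz": 0,"claw": 0.7},
    {"dx": 0.2,"dy": 1.5,"dz": -0.2,"rx": 0,"ry": 0.005,"rz": 0,"claw": 0.7},
    {"dx": 0.2,"dy": 2.5,"dz": -0.2,"rx": 0,"ry": 0.005,"rz": 0,"claw": 0.7},
    {"dx": 0.2,"dy": 3.5,"dz": -0.2,"rx": 0,"ry": 0.005,"rz": 0,"claw": 0.7},
    {"dx": 0.2,"dy": 4.5,"dz": -0.2,"rx": 0,"ry": 0.005,"rz": 0,"claw": 0.7},
  ],
)

```text
time: 14.1
tool_pos: [0.5535, 0.1889, 0.2043]
tool_rot: [0.002, 1.0, 0.02, 0.0]
contact_force: [1.5, 1.0, 0.8]
gripper_width: 0.301
```

```bash
python3 -c "
from h import *
go([.5515,.05,.205],.04)
w=grab_frame('wrist');cv2.imwrite('pics/w12.png',w[:,:])
"
```

```text
t 14.1 pos [0.5535 0.1889 0.2043] F [1.5 1.  0.8] w 0.301 yaw 0.0402 j [ 0.2  -0.02  1.74 -0.    1.43  1.74]
cm [-0.75 13.87 -0.  ] rot [ 0.0046 -0.0003  0.0002]
```

View pics/w12.png

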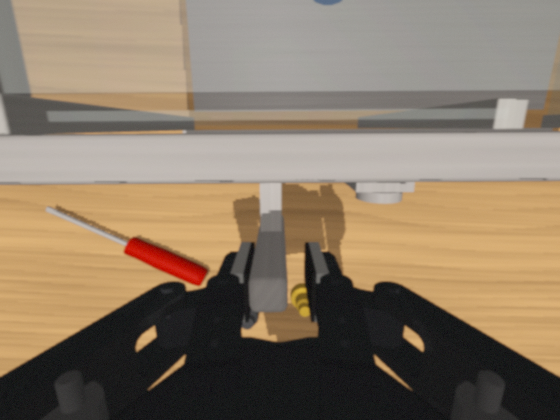

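Emit:
play_rows(
  commands=[
    {"dx": 0,"dy": 1,"dz": 0,"rx": 0,"ry": 0,"rz": 0,"claw": 0.7},
    {"dx": 0,"dy": 2,"dz": 0,"rx": 0,"ry": 0,"rz": 0,"claw": 0.7},
    {"dx": 0,"dy": 3,"dz": 0,"rx": 0,"ry": 0,"rz": 0,"claw": 0.7},
    {"dx": 0,"dy": 4,"dz": 0,"rx": 0,"ry": 0,"rz": 0,"claw": 0.7},
    {"dx": 0,"dy": 5,"dz": 0,"rx": 0,"ry": 0,"rz": 0,"claw": 0.7},
  ],
)

```text
time: 14.65
tool_pos: [0.5553, 0.1365, 0.204]
tool_rot: [0.003, 1.0, 0.02, -0.0]
contact_force: [1.6, 1.9, -0.5]
gripper_width: 0.302
```

Emit:
play_rows(
  commands=[
    {"dx": 0,"dy": 1,"dz": 0,"rx": 0,"ry": 0,"rz": 0,"claw": 0.7},
    {"dx": 0,"dy": 2,"dz": 0,"rx": 0,"ry": 0,"rz": 0,"claw": 0.7},
    {"dx": 0,"dy": 3,"dz": 0,"rx": 0,"ry": 0,"rz": 0,"claw": 0.7},
    {"dx": 0,"dy": 4,"dz": 0,"rx": 0,"ry": 0,"rz": 0,"claw": 0.7},
  ],
)

```text
time: 15.05
tool_pos: [0.5568, 0.0957, 0.2043]
tool_rot: [0.003, 1.0, 0.02, -0.0]
contact_force: [1.8, 2.6, -1.5]
gripper_width: 0.301
```

```bash
python3 -c "
from h import *
go([.5515,.05,.205],.04)
w=grab_frame('top');cv2.imwrite('pics/t12.png',cv2.resize(w[120:240,160:370],None,fx=3.8,fy=3.8,interpolation=2))
"
```

```text
t 15.05 pos [0.5568 0.0957 0.2043] F [ 1.8  2.6 -1.5] w 0.301 yaw 0.0391 j [ 0.04 -0.07  1.78 -0.01  1.43  1.57]
cm [-0.71  4.55 -0.04] rot [ 0.0066  0.001  -0.0009]
```

View pics/t12.png

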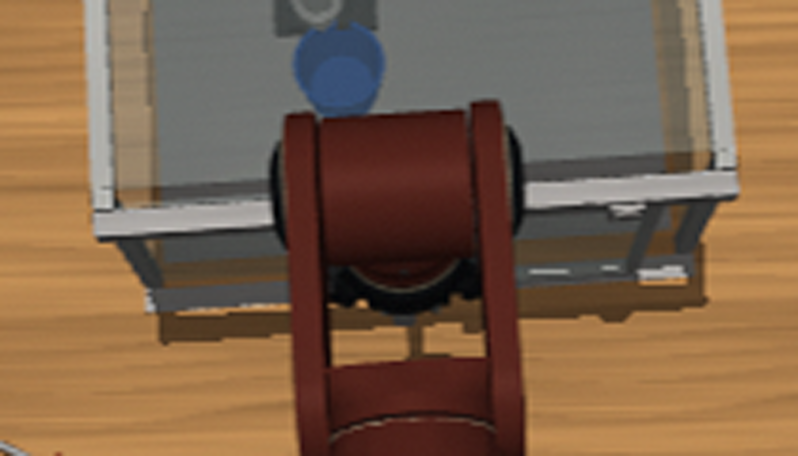

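Emit:
play_rows(
  commands=[
    {"dx": 0,"dy": 0.7,"dz": 0,"rx": 0,"ry": 0,"rz": 0,"claw": 0.7},
    {"dx": 0,"dy": 1.4,"dz": 0,"rx": 0,"ry": 0,"rz": 0,"claw": 0.7},
    {"dx": 0,"dy": 2,"dz": 0,"rx": 0,"ry": 0,"rz": 0,"claw": 0.7},
    {"dx": 0,"dy": 2.5,"dz": 0,"rx": 0,"ry": 0,"rz": 0,"claw": 0.7},
  ],
)

```text
time: 15.5
tool_pos: [0.5578, 0.0688, 0.2044]
tool_rot: [0.004, 1.0, 0.019, -0.001]
contact_force: [1.3, 1.8, -1.1]
gripper_width: 0.302
```

Emit:
play_rows(
  commands=[
    {"dx": 0,"dy": 0.4,"dz": 0,"rx": 0,"ry": 0,"rz": 0,"claw": 0.7},
    {"dx": 0,"dy": 0.8,"dz": 0,"rx": 0,"ry": 0,"rz": 0,"claw": 0.7},
    {"dx": 0,"dy": 1,"dz": 0,"rx": 0,"ry": 0,"rz": 0,"claw": 0.7},
  ],
)

```text
time: 15.8
tool_pos: [0.5582, 0.0584, 0.2045]
tool_rot: [0.004, 1.0, 0.019, -0.001]
contact_force: [1.0, 1.7, -0.9]
gripper_width: 0.296
```

```bash
python3 -c "
from h import *
go([.5515,.05,.205],.04)"
```

```text
t 15.8 pos [0.5582 0.0584 0.2045] F [ 1.   1.7 -0.9] w 0.296 yaw 0.0377 j [-0.02 -0.08  1.79 -0.01  1.43  1.51]
cm [-0.7   0.82 -0.04] rot [ 0.0085  0.0015 -0.0023]
```

Not at the stop yet; small steps until the force rises.

Emit:
play_rows(
  commands=[
    {"dx": 0,"dy": 0.4,"dz": 0,"rx": 0,"ry": 0,"rz": 0,"claw": 0.7},
    {"dx": 0,"dy": 0.7,"dz": 0,"rx": 0,"ry": 0,"rz": 0,"claw": 0.7},
    {"dx": 0,"dy": 0.9,"dz": 0,"rx": 0,"ry": 0,"rz": 0,"claw": 0.7},
  ],
)

```text
time: 16.1
tool_pos: [0.5582, 0.0581, 0.2043]
tool_rot: [-0.006, 1.0, 0.02, -0.0]
contact_force: [1.7, 35.5, -1.1]
gripper_width: 0.302
```

Emit:
play_rows(
  commands=[
    {"dx": 0,"dy": 0.4,"dz": 0,"rx": 0,"ry": 0,"rz": 0,"claw": 0.7},
    {"dx": 0,"dy": 0.7,"dz": 0,"rx": 0,"ry": 0,"rz": 0,"claw": 0.7},
  ],
)

```text
time: 16.3
tool_pos: [0.5583, 0.0587, 0.2041]
tool_rot: [-0.014, 1.0, 0.022, -0.0]
contact_force: [1.8, 32.6, -1.3]
gripper_width: 0.304
```

Stop reached (35 N). Backing off now.

Emit:
play_rows(
  commands=[
    {"dx": 0,"dy": -0.2,"dz": 0,"rx": 0,"ry": 0,"rz": 0,"claw": 0.7},
    {"dx": 0,"dy": -0.2,"dz": 0,"rx": 0.025,"ry": 0,"rz": 0,"claw": 0.6},
    {"dx": 0,"dy": -0.3,"dz": 0,"rx": 0.03,"ry": 0,"rz": 0,"claw": 0.4},
    {"dx": 0,"dy": -0.3,"dz": 0,"rx": 0.03,"ry": 0,"rz": 0,"claw": 0.4},
  ],
)

```text
time: 16.7
tool_pos: [0.5582, 0.0607, 0.2043]
tool_rot: [-0.029, 0.999, 0.022, -0.0]
contact_force: [0.1, 0.9, -0.3]
gripper_width: 0.601
```

```bash
python3 -c "
from h import *
go([.5515,.05,.205],.04)
w=grab_frame('wrist');cv2.imwrite('pics/w13.png',w[:,:])"
```

```text
t 16.7 pos [0.5582 0.0607 0.2043] F [ 0.1  0.9 -0.3] w 0.601 yaw 0.043 j [-0.05 -0.08  1.79  0.06  1.44  1.47]
cm [-0.72  1.03 -0.13] rot [-0.0577 -0.0002  0.0031]
```

View pics/w13.png

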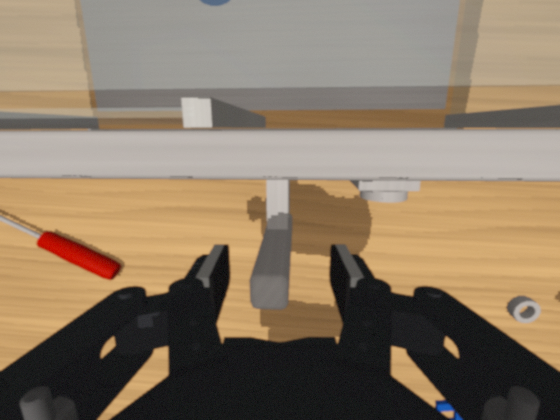

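Emit:
play_rows(
  commands=[
    {"dx": 0,"dy": 0,"dz": -2,"rx": -0.03,"ry": 0,"rz": 0,"claw": 0.4},
    {"dx": 0,"dy": 0,"dz": -4.5,"rx": -0.058,"ry": 0,"rz": 0,"claw": 0.4},
    {"dx": 0,"dy": 0,"dz": -8,"rx": -0.058,"ry": 0,"rz": 0,"claw": 0.4},
    {"dx": -3,"dy": 0,"dz": -12,"rx": -0.058,"ry": 0,"rz": 0,"claw": 0.4},
    {"dx": -8,"dy": 0,"dz": -13,"rx": -0.058,"ry": 0,"rz": 0,"claw": 0.4},
  ],
)

```text
time: 17.25
tool_pos: [0.4812, 0.0491, 0.3392]
tool_rot: [0.001, 1.0, 0.021, 0.004]
contact_force: [-1.0, -1.0, 1.6]
gripper_width: 0.603
```

Emit:
play_rows(
  commands=[
    {"dx": -5,"dy": -5,"dz": 0,"rx": 0,"ry": 0,"rz": 0,"claw": 0.4},
    {"dx": -6,"dy": -10,"dz": 0,"rx": 0,"ry": 0,"rz": 0,"claw": 0.4},
    {"dx": -6,"dy": -15,"dz": 0,"rx": 0,"ry": 0,"rz": 0,"claw": 0.4},
    {"dx": -6,"dy": -20,"dz": 0,"rx": 0,"ry": 0,"rz": 0,"claw": 0.4},
    {"dx": -6,"dy": -25,"dz": 0,"rx": 0,"ry": 0,"rz": 0,"claw": 0.4},
  ],
)

```text
time: 17.75
tool_pos: [0.4111, 0.2809, 0.3391]
tool_rot: [0.001, 1.0, 0.021, 0.005]
contact_force: [0.9, -0.5, -0.0]
gripper_width: 0.601
```

Emit:
play_rows(
  commands=[
    {"dx": 0,"dy": -4,"dz": 0,"rx": 0,"ry": 0,"rz": 0,"claw": 0.4},
    {"dx": 0,"dy": -5,"dz": 0,"rx": 0,"ry": 0,"rz": 0,"claw": 0.4},
    {"dx": 0,"dy": -5,"dz": 0,"rx": 0,"ry": 0,"rz": 0,"claw": 0.4},
    {"dx": 0,"dy": -5,"dz": 0,"rx": 0,"ry": 0,"rz": 0,"claw": 0.4},
  ],
)

```text
time: 18.15
tool_pos: [0.4093, 0.3299, 0.339]
tool_rot: [0.001, 1.0, 0.02, 0.005]
contact_force: [0.4, 0.4, 0.5]
gripper_width: 0.6
```

```bash
python3 -c "
from h import *
s=monitor.state();print(s['time'],s['tool_pos'],s['contact_force'])
a=grab_frame('top');b=grab_frame('side')
cv2.imwrite('pics/t14.png',a);cv2.imwrite('pics/s14.png',b)
cv2.imwrite('pics/t14c.png',cv2.resize(a[140:230,170:370],None,fx=4,fy=4,interpolation=2))
print(proj(cam('top'),[(.5582,.0634,.242)]),proj(cam('side'),[(.5582,.0634,.242)]))"
```

```text
18.15 [0.40929547 0.32992895 0.33902804] [0.40296817 0.44228106 0.49953361]
[[280.89329944 194.55153687]] [[309.55166028 174.82050275]]
```

View pics/t14.png

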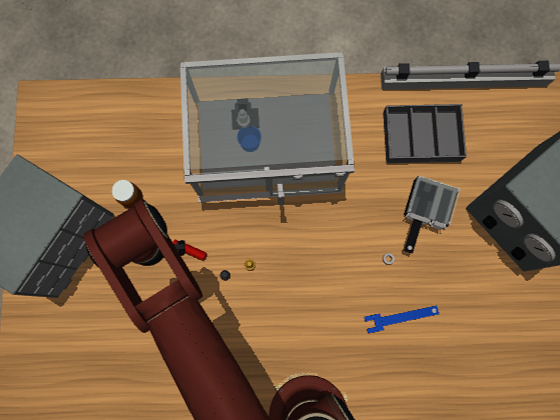

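View pics/s14.png

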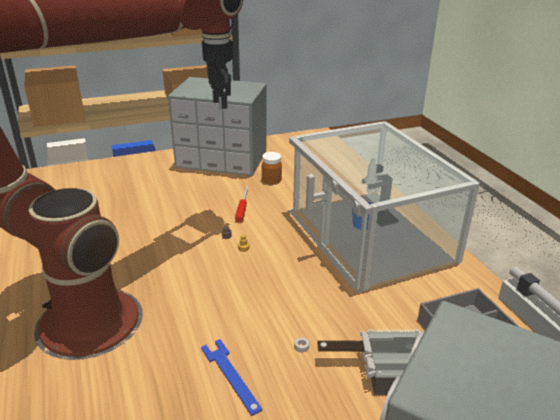

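View pics/t14c.png

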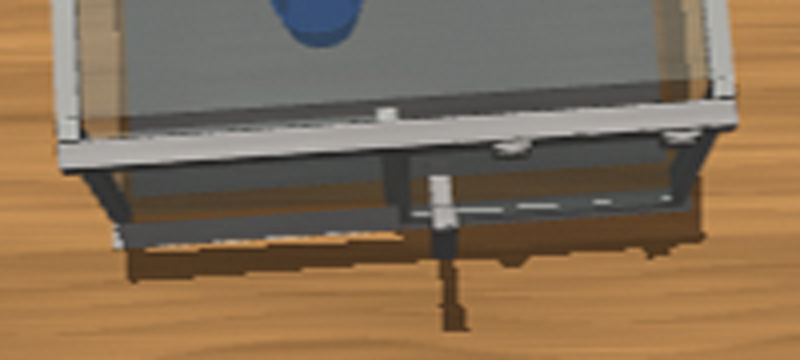

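Both views show the door closed against the right-hand frame post, with its handle at top (280,195), and the wrench straight in the wide slot with its tail at (408,250). The bystanders are in their original pixels, and the arm is clear.

```bash
python3 -c "
from plant import ticket
print(ticket.job_done())"
```

```text
the job is handed in; nothing more can be done
None
```

The black wrench is fully home in the rack's wide slot, jaw first, and the booth door is shut. I handed the job in at about 18 s of the 72 s allowed; the hand-in gives no verdict.

**Wrench:** I gripped it by the shank, lifted it 2 cm and backed it out of the doorway. It went into the slot without resistance until it met the stop, where I measured about 6.6 N. By the arm's position the jaw end was about 99.7 mm past the mouth, under 1 mm off the slot's centre line. After release, the side view and a wrist picture showed it straight and level.

**Door:** I pushed the handle about 17 cm until the force rose sharply at the stop. That peaked at about 35 N on the fingers, close to the 40 N limit. Afterwards the pictures showed the panel covering the whole doorway. The handle stayed within about 1 pixel (roughly 3 mm) of where I let go, so it did not visibly spring back.

**Other things:** None of the other objects had visibly moved in the final pictures. The arm was clear of everything at the end.

**Checks that disagreed:**
- The first rack direction from the top camera was 0.025 rad off the wrist-camera fit. I used the wrist fit after drawing it over all three views.
- One estimate from the wrist camera suggested the held wrench was tilted about 4 degrees. The side view contradicted it, and the free insertion bore that out.
- While releasing the door handle I tilted the tool slightly the wrong way. Nothing was touched, and I corrected it on the way up.

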